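Fit the dividers and load the parts box

ROBOT

A 7-joint arm with a two-finger parallel gripper is mounted at the origin on a cart in front of the work surface, level with it; the furniture and walls round the work are solid. World frame = base frame: x ahead of the robot, y to its left, z up, the work surface at z = 0. Lengths are in m, angles in rad, forces in N, time in s.
With the tool pointing down it reaches from about 0.425 to 0.875 m from the base axis. Payload 9.9 kg.
Tool frame: the origin (TCP) lies between the finger pads; the fingertips stand 25 mm ahead of it and the grasp point (between the pads) lies 6 mm ahead of it (env.tip_extent is the distance from the TCP to the fingertips, in m); z points along the fingers, y is the line along which they close (so a half turn about z gives the same grasp; the last joint's range is limited). The gripper opens to 85 mm and grips with 20 to 120 N. Pads are 22 mm wide; open, the fingers measure 114 mm over their backs; the gripper's body (76 mm by 85 mm) begins 54 mm behind the grasp point. The pads swing forward as they close: fully open they stand 13 mm farther back than shut.
Start: joints at [-1.418, 0.576, 0.025, 1.437, -0.015, 1.129, -0.057], TCP at [0.158, 0.656, 0.256] pointing down, gripper open.
Joint ranges: [-2.76, 2.76], [-0.34, 2.15], [-1.52, 1.57], [0.19, 2.46], [-1.09, 4.23], [0.17, 1.99], [-2.82, 2.82]. Speed limits (rad/s): [2.22, 2.22, 3.01, 3.01, 3.14, 3.14, 3.14].

INTERFACE

Orientations are given as a rotation vector (axis times angle).
In Python, from plant import sense, optics, hand_in, env gives the robot as it stands.
- The arm moves only by the shell command python3 -m jog 'ROWS' [FORCE]. ROWS is JSON, a list of rows, each a list of 3 entries, a list of its own where there are three numbers: the shift along the tool's x, y, z in units of 12 cm (1.0 is 12 cm), then the turn, a rotation vector about the tool's x, y, z in units of 120 degrees (1.0 is 120 degrees), then the closure, from 0 (fully open) to 1 (shut). In form: [[[x, y, z], [rx, ry, rz], fingers], ...]. A call has 1 to 5 rows; each row is the pose to reach, as a shift and turn from the pose commanded when the call began, along the tool's axes at that moment; what a row does not reach only later rows make up. A row lasts 1/8 s, in which the tool goes at most 62.5 mm and 10.7 degrees, less where a joint would pass 70% of its speed; a pose out of reach is approached as far as the arm can. A call with a number of a shift or a turn outside -1 to 1 is refused whole. A call with a gripper value outside its range is refused whole. The fingers move at their own pace and stop on an object; FORCE is the grip in N (left out, the last holds). Time passes only in rows, so rows that repeat a pose let the fingers close. It gives the time, the measured TCP pose, the force, the opening and the grip force at its end, in the units of the state.
- sense(): the state, without advancing time (a new reading comes with each control period).
- optics.get_image(name): name is "scene" or "top" or "wrist"; returns the picture (480x640x3 uint8, blue, green, red); there is no depth.
- optics.camera_params(name): a dict with "vertical_fov" (degrees; the focal length in pixels is half the picture's height over the tangent of half this angle, whatever the lens; pixels are square), "cx", "cy" (the principal point, pixels), "R" (3x3) and "t" (3): a world point X has camera coordinates R X + t. Camera axes: x right, y down, z forward; pixel columns grow to the right and rows downward; lengths in m; the calibration is good to about 2 mm. A picture is of the moment at which its call begins: read the wrist's pose just before it. camera_params takes no time and is no camera call; for the wrist camera it gives the pose at the moment of the call.
- hand_in(): hands the job in; it is judged then, once.
Trained networks look in the newest picture that a camera, given by its name, has taken for a name from the list of things; names that differ only in an ending like _2 or _b are one class to them, and where a whole thing is asked for, a point or a joint stands for the part that bears it (a point fixed in the world has none). Each returns a list of dicts, best first, with "p" (0 to 1); they miss things now and then, are a little off and sometimes report something else, mostly with a low value. They report only what shows in the picture. A call takes as long as a camera call. They do not tell look-alikes from the thing itself.
- optics.recognise(camera, target): "extent" ([left, top, width, height] in pixels, round what is visible of it).
- optics.masks_of(camera, target): "pixels" (480x640 bool, what is visible of it) and "extent" ([left, top, width, height] in pixels, round what is visible of it).
- optics.mark_of(camera, target): "at" ([column, row] in pixels: a listed point, or the origin of a listed thing).
The state is a dict: "time": time; "joint_pos": joint angles; "dq": joint speeds; "joint_torque": joint torques, N m; "tool_pos": TCP position; "eef_rot": TCP orientation; "ft_force": force on the tool from outside, world axes, zero at the start; "ft_torque": the same for the moment, N m; "width": finger opening in m; "gripper_force": force on a finger pad.
Only numpy, scipy, OpenCV 4.12 (cv2) and the standard library are available. Lean on these libraries where they do the work, as an engineer would, in place of code of your own. Each camera call takes 0.05 s, during which the arm holds its last target. There are 200 camera calls.

TASK

Get the plywood parts box ready: first slide the two aluminium dividers from their stand down into the box's two slots until each is fully home, while the box is still empty. Then load every part lying on the bench into it: machined blocks in the left compartment, bearings in the middle one, the pulley in the right one (left and right as the robot sees them). Leave the dividers home and everything at rest, and do not disturb the grease jar or the roll of black tape.

Things in the scene. Friction and masses are not known exactly. Their poses are not given: they have to be found in the camera images.
- divider_a_mid (a point): centre (half-way up) of a flat aluminium divider plate: 118 mm long (x), 8 thick (y), 46 high (z up), square and plain, lowest 5 mm 2 mm shorter at each end. Grip it across the thickness at the middle of its upper half. Two alike, 40 mm apart, upright with 1 mm play in the end slots of a low wooden stand (slot floor 8 mm, stand top 30 mm above the bench; lift straight up). 0.10 to 0.16 kg
- divider_b_mid (a point): centre (half-way up) of a flat aluminium divider plate: 118 mm long (x), 8 thick (y), 46 high (z up), square and plain, lowest 5 mm 2 mm shorter at each end. Grip it across the thickness at the middle of its upper half. Two alike, 40 mm apart, upright with 1 mm play in the end slots of a low wooden stand (slot floor 8 mm, stand top 30 mm above the bench; lift straight up). 0.10 to 0.16 kg
- slot_left (a point): where a divider's centre is when the divider is fully home in the left slot: slot floor 23 mm below, box rim 17 mm above (a divider then stands 6 mm proud of the rim). Divider's x lies along this x (across the box, either way round). The slot is 10.5 mm wide (y) between round-topped rails that stand out 8 mm from front and back walls, 122 mm long; either divider fits either slot
- slot_right (a point): where a divider's centre is when the divider is fully home in the right slot: slot floor 23 mm below, box rim 17 mm above (a divider then stands 6 mm proud of the rim). Divider's x lies along this x (across the box, either way round). The slot is 10.5 mm wide (y) between round-topped rails that stand out 8 mm from front and back walls, 122 mm long; either divider fits either slot
- comp_left (a point): centre of the inner floor of the box's left compartment; x away from the robot, y left, z up; 75 mm wide (y) by 122 mm (x), walls 40 mm and dividers 46 mm high above this floor; rails stand out 8 mm in the corners by the dividers
- comp_mid (a point): centre of the inner floor of the box's middle compartment; x away from the robot, y left, z up; 75 mm wide (y) by 122 mm (x), walls 40 mm and dividers 46 mm high above this floor; rails stand out 8 mm in the corners by the dividers
- comp_right (a point): centre of the inner floor of the box's right compartment; x away from the robot, y left, z up; 72 mm wide (y) by 122 mm (x), walls 40 mm and dividers 46 mm high above this floor; rails stand out 8 mm in the corners by the dividers
- block_a_mid (a point): machined block, pale: body 30 (its x) x 40 (its y) x 24 mm high with a shallow pocket and a thin 12 mm pin standing on top near one end (do not grip the pin); the point is at the centre of the 24 mm high body, 12 mm above its underside; grip it across the 30 mm faces. It may be absent (None)
- block_b_mid (a point): machined block, pale: body 30 (its x) x 40 (its y) x 24 mm high with a shallow pocket and a thin 12 mm pin standing on top near one end (do not grip the pin); the point is at the centre of the 24 mm high body, 12 mm above its underside; grip it across the 30 mm faces. It may be absent (None)
- bearing_a_mid (a point): ball bearing lying flat, 35 mm across, 11 mm high; the point is its centre, 5.5 mm above its underside. It may be absent (None)
- bearing_b_mid (a point): ball bearing lying flat, 35 mm across, 11 mm high; the point is its centre, 5.5 mm above its underside. It may be absent (None)
- pulley_mid (a point): turned aluminium pulley standing flat, 60 mm across, 36 mm high; acts as a plain cylinder; the point is its centre, 18 mm above its underside; 0.10 to 0.20 kg. It may be absent (None)
- box: fixed open plywood box, 138 mm (x) by 254 mm (y), rim 46 mm above the bench, walls 8 mm, floor 6 mm; origin on its underside on the bench; x away from the robot's side, y to the left. Machines up to 0.2 m high stand behind the work, between box and parts: swing past them close to the robot
- block_a: the same block; its origin, the middle of its underside
- block_b: the same block; its origin, the middle of its underside
- bearing_a: the same bearing; its origin, the middle of its underside
- bearing_b: the same bearing; its origin, the middle of its underside
- pulley: the same pulley; its origin, the middle of its underside
- jar: bystander, must not be disturbed: grease jar, 56 mm across, 55 mm high, near the front edge between the parts and the stand; origin under its middle
- tape: bystander, must not be disturbed: roll of black tape lying flat, 66 mm across, 19 mm high, behind the box; origin under its middle
Not all that is in view belongs to the job. What is shaped like the bearing_a but purple is not meant.

How it is judged:
On the way:
1. both dividers are fully home in the box's slots, one in each, and no part is in the box yet ((((distance between divider_a_mid and slot_left below 0.006 m and angle between divider_a_mid's own z axis and vertical below 0.06 rad and angle between the y axis of divider_a_mid and the y axis of slot_left, either way round below 0.06 rad) and (distance between divider_b_mid and slot_right below 0.006 m and angle between divider_b_mid's own z axis and vertical below 0.06 rad and angle between the y axis of divider_b_mid and the y axis of slot_right, either way round below 0.06 rad)) or ((distance between divider_b_mid and slot_left below 0.006 m and angle between divider_b_mid's own z axis and vertical below 0.06 rad and angle between the y axis of divider_b_mid and the y axis of slot_left, either way round below 0.06 rad) and (distance between divider_a_mid and slot_right below 0.006 m and angle between divider_a_mid's own z axis and vertical below 0.06 rad and angle between the y axis of divider_a_mid and the y axis of slot_right, either way round below 0.06 rad))) and horizontal distance between each of block_a_mid, bearing_a_mid, pulley_mid, bearing_b_mid, block_b_mid and box above 0.155 m), for 0.2 s.
At the end, for the whole second after the job is handed in: a divider in each slot, its centre within 6 mm of its home point, upright and in line within 0.06 rad; every part present at rest, its centre inside its own compartment and under 35 mm above the floor: blocks left, bearings middle, pulley right ((((distance between divider_a_mid and slot_left below 0.006 m and angle between divider_a_mid's own z axis and vertical below 0.06 rad and angle between the y axis of divider_a_mid and the y axis of slot_left, either way round below 0.06 rad) and (distance between divider_b_mid and slot_right below 0.006 m and angle between divider_b_mid's own z axis and vertical below 0.06 rad and angle between the y axis of divider_b_mid and the y axis of slot_right, either way round below 0.06 rad)) or ((distance between divider_b_mid and slot_left below 0.006 m and angle between divider_b_mid's own z axis and vertical below 0.06 rad and angle between the y axis of divider_b_mid and the y axis of slot_left, either way round below 0.06 rad) and (distance between divider_a_mid and slot_right below 0.006 m and angle between divider_a_mid's own z axis and vertical below 0.06 rad and angle between the y axis of divider_a_mid and the y axis of slot_right, either way round below 0.06 rad))) and x of block_a_mid in the frame of comp_left between -0.061 and 0.061 m and y of block_a_mid in the frame of comp_left between -0.0375 and 0.0375 m and z of each of block_a_mid, block_b_mid in the frame of comp_left below 0.035 m and linear speed of each of block_a, block_b, bearing_a, bearing_b, pulley below 0.02 m/s and x of block_b_mid in the frame of comp_left between -0.061 and 0.061 m and y of block_b_mid in the frame of comp_left between -0.0375 and 0.0375 m and x of bearing_a_mid in the frame of comp_mid between -0.061 and 0.061 m and y of bearing_a_mid in the frame of comp_mid between -0.0375 and 0.0375 m and z of each of bearing_a_mid, bearing_b_mid in the frame of comp_mid below 0.035 m and x of bearing_b_mid in the frame of comp_mid between -0.061 and 0.061 m and y of bearing_b_mid in the frame of comp_mid between -0.0375 and 0.0375 m and x of pulley_mid in the frame of comp_right between -0.061 and 0.061 m and y of pulley_mid in the frame of comp_right between -0.036 and 0.036 m and z of pulley_mid in the frame of comp_right below 0.035 m); the robot touches nothing.
It fails at once if the grease jar is pushed more than 30 mm (distance of jar from where it was at the start of the episode above 0.03 m).
It fails at once if the black tape is pushed more than 30 mm (distance of tape from where it was at the start of the episode above 0.03 m).
Of block_a, bearing_a, pulley, bearing_b, block_b only 3 to 5 are there at a start; the rules pass over those that are not, and their reading is None.
At some moment in a run one of block_a, bearing_a, pulley, bearing_b, block_b may be knocked a few centimetres aside while the robot is not near it.
It also fails if it takes over 210 s, if anything falls off the work surface, if the arm or the gripper's body presses on something with over 40 N, if the wrist force passes 120 N, or if a joint passes its speed limit or range.

## Working session

There is one attempt and no reset: what is moved stays moved. The work goes in short steps, Python scripts to look and compute and a shell command to move; the robot and the scene stay as the last step left them, time stands still between calls to the robot, and variables do not carry over. Pictures are saved under pics/ and viewed, at most 14 in all, crops included, and the job is handed in when it is done.

```bash
ls; mkdir -p pics; cat > h.py <<'E'
import numpy as np, cv2
from plant import sense, optics, env
from scipy.spatial.transform import Rotation as R
def cam(n):
    p=optics.camera_params(n); f=240/np.tan(np.radians(p['vertical_fov'])/2)
    return f,p['cx'],p['cy'],np.array(p['R']),np.array(p['t'])
def unproj(n,px,z):
    f,cx,cy,Rm,t=cam(n); d=Rm.T@np.array([(px[0]-cx)/f,(px[1]-cy)/f,1]); c=-Rm.T@t
    return c+d*(z-c[2])/d[2]
def proj(n,X):
    f,cx,cy,Rm,t=cam(n); q=Rm@np.array(X)+t; return [cx+f*q[0]/q[2],cy+f*q[1]/q[2]]
def pose():
    s=sense(); return np.array(s['tool_pos']),R.from_rotvec(s['eef_rot'])
E
python3 - <<'E'
from h import *
for n in ('scene','top','wrist'):
    im=optics.get_image(n); cv2.imwrite(f'pics/{n}0.png',im); print(n,cam(n), optics.camera_params(n).keys())
s=sense(); print(s['time'],s['tool_pos'],s['eef_rot'],s['width']); print(pose()[1].as_matrix().round(3))
for t,z in dict(divider_a_mid=.031,slot_left=.029,slot_right=.029,comp_left=.006,comp_mid=.006,comp_right=.006,block_a_mid=.012,bearing_a_mid=.0055,pulley_mid=.018,box=0,jar=0,tape=0).items():
    for n in ('top','scene'):
        for d in optics.mark_of(n,t)[:4]:
            if d['p']>.2: print(t,n,round(d['p'],2),np.round(d['at'],1),unproj(n,d['at'],z).round(4))
E
```

```text
pics
scene (np.float64(443.1070017503429), 319.7960033382679, 235.7837374582059, array([[ 0.7643817 , -0.64466343,  0.01138761],
       [-0.33251816, -0.40927776, -0.84966075],
       [ 0.5524059 ,  0.64567855, -0.52720672]]), array([-0.40499921,  0.24291504,  0.76804172])) dict_keys(['vertical_fov', 'cx', 'cy', 'R', 't'])
top (np.float64(462.1177270015382), 318.73616863587733, 239.69139232413818, array([[-0.02852141, -0.99954528,  0.00978549],
       [-0.99498439,  0.02744957, -0.09619035],
       [ 0.095878  , -0.01247989, -0.99531486]]), array([0.05659756, 0.57151353, 1.13751321])) dict_keys(['vertical_fov', 'cx', 'cy', 'R', 't'])
wrist (np.float64(401.60554830475456), 314.412812738204, 233.24318169519069, array([[ 0.23434831,  0.97215149, -0.00153385],
       [ 0.92879239, -0.22342959,  0.29567535],
       [ 0.28709853, -0.07071565, -0.95528725]]), array([-0.67544341, -0.03836988,  0.38008203])) dict_keys(['vertical_fov', 'cx', 'cy', 'R', 't'])
0.15 [0.15826574 0.65587101 0.25566201] [-3.71033844e-01 -3.11950696e+00  1.93597252e-03] 0.08530158002674312
[[-0.972  0.235 -0.   ]
 [ 
[... 1330 characters left out ...]
4889 -0.3798  0.0055]
bearing_a_mid scene 0.82 [400.  335.8] [ 0.4903 -0.2858  0.0055]
bearing_a_mid scene 0.56 [228.9 193.6] [0.5474 0.4538 0.0055]
bearing_a_mid scene 0.47 [439.  332.4] [ 0.556  -0.328   0.0055]
pulley_mid top 0.48 [442.9 268.2] [ 0.4926 -0.2718  0.018 ]
pulley_mid scene 0.44 [233.3 190.5] [0.5567 0.4412 0.018 ]
box top 0.69 [187.2 257. ] [0.5402 0.3785 0.    ]
box scene 0.69 [238.8 206.4] [0.5322 0.3721 0.    ]
jar top 0.74 [345.4 278.5] [ 0.4738 -0.0252  0.    ]
jar scene 0.67 [399.9 339. ] [ 0.4884 -0.2881  0.    ]
jar scene 0.56 [306.6 281.1] [ 0.4629 -0.0331  0.    ]
tape top 0.6 [196.  200.8] [0.6856 0.3556 0.    ]
tape scene 0.49 [287.8 190.7] [0.7068 0.366  0.    ]
```

View pictures.

View pics/top0.png

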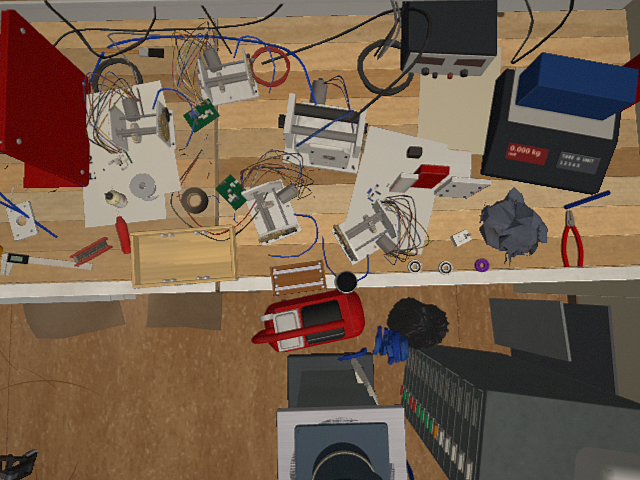

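View pics/scene0.png

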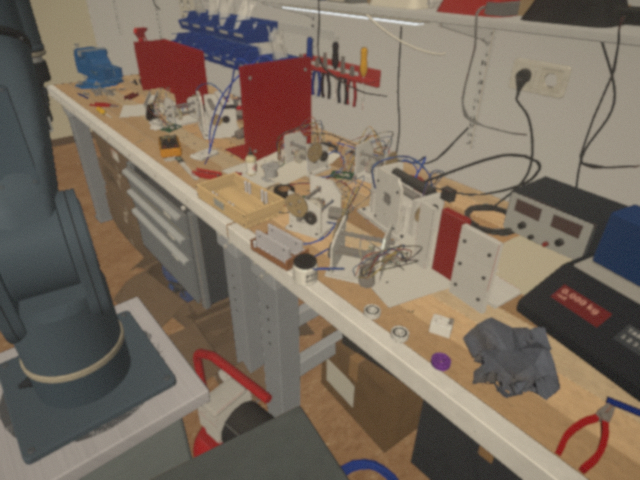

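```bash
python3 -m jog '[[[0,0,-0.2],[0,0,-0.1131],0],[[0,0,-0.2],[0,0,-0.1131],0]]'
python3 -m jog '[[[-0.95,-0.77,0],[0,0,0],0],[[-0.95,-0.77,0],[0,0,0],0],[[-0.95,-0.77,0],[0,0,0],0]]'
python3 -m jog '[[[-0.95,-0.77,0],[0,0,0],0],[[-0.95,-0.77,0],[0,0,0],0],[[-0.95,-0.77,0],[0,0,0],0]]'
python3 -m jog '[[[-0.95,-0.77,0],[0,0,0],0],[[-0.95,-0.77,0],[0,0,0],0],[[-0.95,-0.77,0],[0,0,0],0],[[-0.95,-0.77,0],[0,0,0],0],[[-0.95,-0.77,0],[0,0,0],0]]'
python3 - <<'E'
from h import *
print(pose()[0],pose()[1].as_matrix().round(4),sense()['time'])
cv2.imwrite('pics/w1.png',optics.get_image('wrist'))
for t,z in dict(slot_left=.029,slot_right=.029,comp_left=.006,comp_mid=.006,comp_right=.006,box=0).items():
    for d in optics.mark_of('wrist',t)[:3]: print(t,round(d['p'],2),np.round(d['at'],1),unproj('wrist',d['at'],z).round(4))
E
```

```text
time: 1.6
tool_pos: [0.1586, 0.657, 0.2822]
eef_rot: [-0.006, 3.141, 0.005]
ft_force: [0.1, -0.2, -0.2]
width: 0.0856
gripper_force: 0.0
time: 1.98
tool_pos: [0.2766, 0.5607, 0.2807]
eef_rot: [0.009, 3.139, -0.002]
ft_force: [0.5, -0.1, 0.4]
width: 0.0857
gripper_force: 0.0
time: 2.35
tool_pos: [0.3897, 0.4685, 0.2805]
eef_rot: [0.007, 3.14, -0.001]
ft_force: [0.1, -0.2, 0.6]
width: 0.0857
gripper_force: 0.0
time: 2.98
tool_pos: [0.4985, 0.3812, 0.2801]
eef_rot: [0.005, -3.14, -0.002]
ft_force: [-1.4, -0.3, 0.2]
width: 0.0849
gripper_force: 0.0
[0.49847656 0.38123241 0.28014137] [[-1.     -0.0031 -0.0014]
 [-0.0031  1.      0.0012]
 [ 0.0014  0.0012 -1.    ]] 2.975
slot_left 0.86 [356.6 234.6] [0.5382 0.4232 0.029 ]
slot_right 0.61 [268.2 240.8] [0.5451 0.3375 0.029 ]
comp_left 0.92 [395.5 227.4] [0.5383 0.4643 0.006 ]
comp_mid 0.98 [312.5 229.4] [0.541  0.3795 0.006 ]
comp_right 0.78 [231.4 234.2] [0.5465 0.2962 0.006 ]
box 0.79 [312.2 226.2] [ 0.5398  0.3785 -0.    ]
box 0.59 [232.5 233.3] [0.5476 0.2958 0.    ]
```

View pics/w1.png

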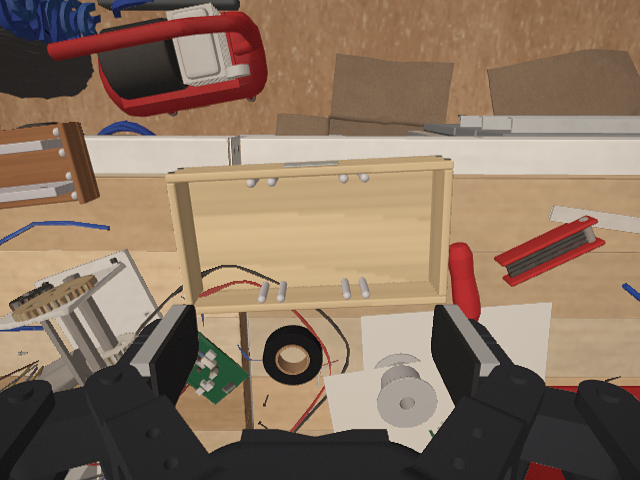

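```bash
python3 - <<'E'
from h import *
im=cv2.imread('pics/w1.png')
for n in ('wrist','top','scene'):
    for t in ('pulley_mid','pulley'):
        f=optics.mark_of(n,t); print(n,t,[(round(d['p'],2),np.round(d['at'])) for d in f[:3]])
print('spool',unproj('wrist',(407,400),.036),unproj('wrist',(378,400),.036),unproj('wrist',(437,400),.036), proj('top',unproj('wrist',(407,400),.036)))
a=im[140:320,150:470]; cv2.imwrite('pics/w1c.png',cv2.resize(a,(800,450),interpolation=cv2.INTER_CUBIC))
t=optics.get_image('top')
c1=cv2.resize(t[220:300,400:520],(600,400),interpolation=cv2.INTER_CUBIC); cv2.imwrite('pics/parts.png',c1)
E
```

```text
wrist pulley_mid []
wrist pulley [(0.61, array([270., 242.])), (0.25, array([393., 228.]))]
top pulley_mid [(0.48, array([443., 268.]))]
top pulley []
scene pulley_mid [(0.44, array([233., 190.]))]
scene pulley [(0.56, array([286., 194.]))]
spool [0.72577724 0.48041738 0.036     ] [0.7257867  0.44901803 0.036     ] [0.72576745 0.51289885 0.036     ] [np.float64(142.67705012956336), np.float64(183.81435599940562)]
```

View pics/w1c.png

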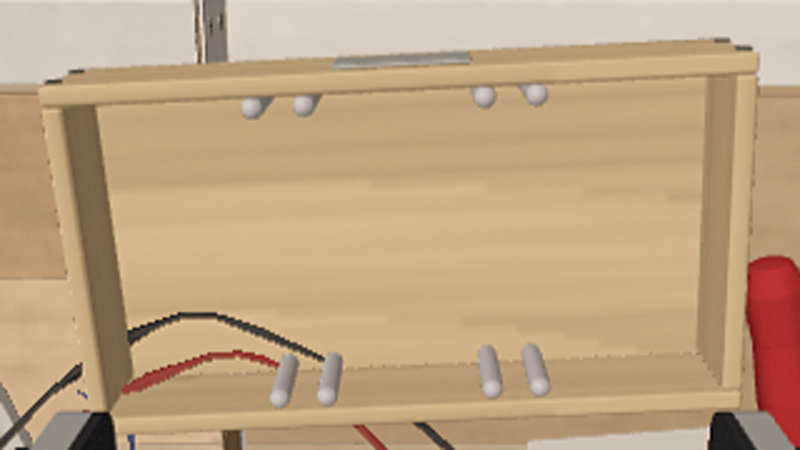

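View pics/parts.png

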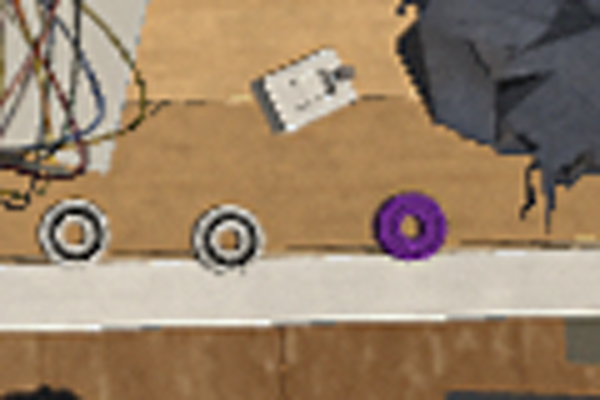

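```bash
python3 - <<'E'
from h import *
P=dict(fr=(277.5,105),fl=(510,95),br=(304,397.5),bl=(515.5,387))
for z in (.034,.038,.042,.046):
    q={k:unproj('wrist',(150+v[0]/2.5,140+v[1]/2.5),z) for k,v in P.items()}
    print(z,{k:v[:2].round(4) for k,v in q.items()}, [round(np.linalg.norm(q[a]-q[b]),4) for a,b in (('fr','fl'),('br','bl'),('fr','br'),('fl','bl'))], sum(q.values())[:2]/4)
for p in ((397,362),): print(unproj('wrist',p,0))
E
python3 -m jog '[[[-0.3,0.6,0],[0,0,0],0],[[-0.6,0.85,0],[0,0,0],0],[[-0.6,0.85,0],[0,0,0],0],[[-0.6,0.85,0],[0,0,0],0],[[-0.6,0.85,0],[0,0,0],0]]'
python3 - <<'E'
from h import *
print(pose()[0]); im=optics.get_image('wrist'); cv2.imwrite('pics/w2.png',im)
for t in ('pulley_mid','pulley','tape'): print(t,[(round(d['p'],2),np.round(d['at'])) for d in optics.mark_of('wrist',t)[:3]])
print(proj('wrist',(.7258,.48,.036)), proj('wrist',(.7258,.48,.0)))
E
```

```text
0.034 {'fr': array([0.4885, 0.3313]), 'fl': array([0.4848, 0.4161]), 'br': array([0.6062, 0.3373]), 'bl': array([0.6016, 0.4217])} [np.float64(0.0849), np.float64(0.0845), np.float64(0.1179), np.float64(0.1169)] [0.54527882 0.3766368 ]
0.038 {'fr': array([0.4878, 0.3319]), 'fl': array([0.4841, 0.4157]), 'br': array([0.6042, 0.3378]), 'bl': array([0.5997, 0.4213])} [np.float64(0.0839), np.float64(0.0836), np.float64(0.1166), np.float64(0.1157)] [0.54395502 0.37667517]
0.042 {'fr': array([0.4871, 0.3324]), 'fl': array([0.4835, 0.4153]), 'br': array([0.6023, 0.3383]), 'bl': array([0.5977, 0.4208])} [np.float64(0.083), np.float64(0.0827), np.float64(0.1153), np.float64(0.1144)] [0.54263122 0.37671354]
0.046 {'fr': array([0.4864, 0.333 ]), 'fl': array([0.4828, 0.4149]), 'br': array([0.6003, 0.3387]), 'bl': array([0.5958, 0.4204])} [np.float64(0.0821), np.float64(0.0818), np.float64(0.114), np.float64(0.1131)] [0.54130743 0.3767519 ]
[0.70315625 0.47525327 0.        ]
time: 4.3
tool_pos: [0.5721, 0.48, 0.2812]
eef_rot: [0.001, 3.141, 0.0]
ft_force: [0.4, 1.0, 0.2]
width: 0.0852
gripper_force: 0.0
[0.57208043 0.47995563 0.2811716 ]
pulley_mid []
pulley [(0.43, array([296., 154.]))]
tape [(0.8, array([205., 290.])), (0.63, array([123., 162.])), (0.41, array([250., 157.]))]
[np.float64(312.6749556341807), np.float64(341.2097629563758)] [np.float64(312.79078513678564), np.float64(323.404576959163)]
```

View pics/w2.png

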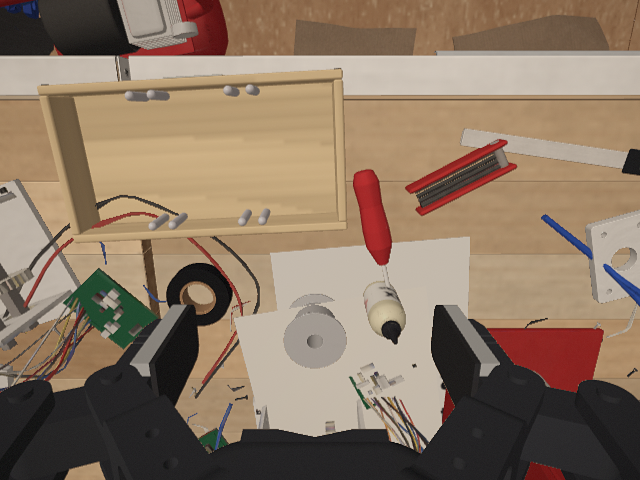

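```bash
python3 -m jog '[[[0.6,-0.95,0],[0,0,0],0],[[0.6,-0.95,0],[0,0,0],0],[[0.6,-0.95,0],[0,0,0],0]]' >/dev/null
python3 -m jog '[[[0.55,-0.95,0],[0,0,0],0],[[0.55,-0.95,0],[0,0,0],0],[[0.55,-0.95,0],[0,0,0],0]]' >/dev/null
python3 -m jog '[[[0,-1,0],[0,0,0],0],[[0,-1,0],[0,0,0],0],[[0,-1,0],[0,0,0],0]]' >/dev/null
python3 -m jog '[[[0,-0.3,0],[0,0,0],0],[[0,-0.3,0],[0,0,0],0],[[0,-0.3,0],[0,0,0],0],[[0,-0.3,0],[0,0,0],0]]'
python3 - <<'E'
from h import *
print(pose()[0],pose()[1].as_matrix().round(4)); im=optics.get_image('wrist'); cv2.imwrite('pics/w3.png',im)
for t,z in dict(divider_a_mid=.031,jar=0).items(): print(t,[(round(d['p'],2),np.round(d['at'],1),unproj('wrist',d['at'],z).round(4)) for d in optics.mark_of('wrist',t)[:3]])
for d in optics.masks_of('wrist','divider_a_mid')[:3]:
    m=d['pixels'].astype(np.uint8); print(round(d['p'],2),d['extent'],cv2.minAreaRect(cv2.findNonZero(m)))
a=im; np.save('pics/w3cam.npy',np.array([0]))
print(cam('wrist'))
E
```

```text
time: 6.12
tool_pos: [0.4347, 0.0984, 0.2803]
eef_rot: [-0.003, 3.141, 0.001]
ft_force: [-1.2, 0.4, -0.6]
width: 0.0851
gripper_force: 0.0
[0.43469394 0.09841118 0.28034008] [[-1.e+00 -2.e-03  3.e-04]
 [-2.e-03  1.e+00  5.e-04]
 [-3.e-04  5.e-04 -1.e+00]]
divider_a_mid [(0.56, array([306.8, 220.1]), array([0.4595, 0.092 , 0.031 ]))]
jar [(0.86, array([195.6, 219.1]), array([ 0.467, -0.023,  0.   ]))]
0.96 [244.9, 202.3, 130.9, 32.9] ((308.78924560546875, 219.28704833984375), (21.304439544677734, 129.96762084960938), 83.95590209960938)
(np.float64(401.60554830475456), 314.412812738204, 233.24318169519069, array([[-1.20527840e-03,  9.99999273e-01, -2.74472959e-05],
       [ 9.55334652e-01,  1.15955640e-03,  2.95523871e-01],
       [ 2.95523688e-01,  3.29967186e-04, -9.55335355e-01]]), array([-0.09819854, -0.46053625,  0.27417222]))
```

View pics/w3.png

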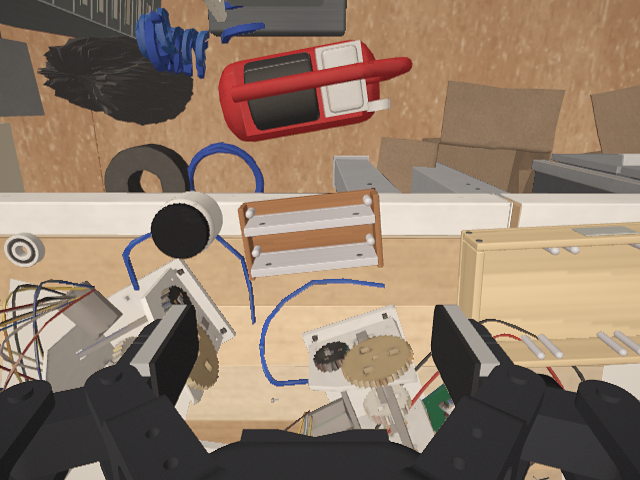

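```bash
python3 - <<'E'
from h import *
im=cv2.imread('pics/w3.png')[180:290,230:395]; cv2.imwrite('pics/w3c.png',cv2.resize(im,None,fx=4.8,fy=4.8,interpolation=cv2.INTER_CUBIC))
print(sense()['joint_pos'])
E
```

```text
[-0.3912898   0.21030532  0.08008681  1.97445004 -0.02048997  0.95768892
  1.27058996]
```

View pics/w3c.png

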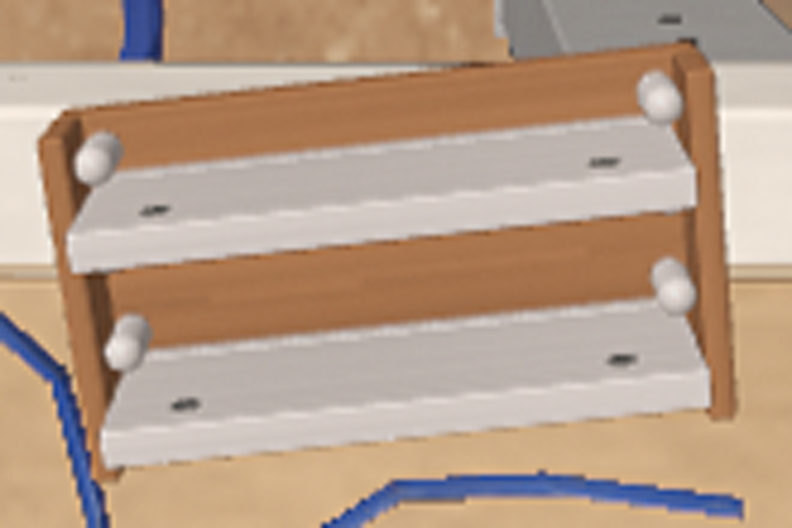

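```bash
python3 - <<'E'
from h import *
for D in ([(68,235),(694,168),(697,207),(72,272)],[(103,432),(708,372),(711,408),(107,467)]):
    q=[unproj('wrist',(230+u/4.8,180+v/4.8),.054)[:2] for u,v in D]
    c=sum(q)/4; L=[np.linalg.norm(q[0]-q[1]),np.linalg.norm(q[1]-q[2]),np.linalg.norm(q[3]-q[0])]
    e=(q[1]+q[2]-q[0]-q[3])/2; print(c.round(4),np.round(L,4),'long axis angle',np.degrees(np.arctan2(e[1],e[0])))
E
```

```text
[0.4585 0.0943] [0.1167 0.0075 0.0072] long axis angle 96.3344283660591
[0.4983 0.0989] [0.1164 0.0074 0.0073] long axis angle 96.11016835745917
```

```bash
python3 -m jog '[[[-0.2,-0.034,0],[0,0,0.09],0.65],[[-0.2,-0.034,0],[0,0,0.18],0.65],[[-0.2,-0.034,0],[0,0,0.26],0.65],[[-0.2,-0.034,0],[0,0,0.34],0.65],[[-0.2,-0.034,0],[0,0,0.4],0.65]]' >/dev/null
python3 -m jog '[[[0,0,0.3],[0,0,0.08],0.65],[[0,0,0.5],[0,0,0.16],0.65],[[0,0,0.6],[0,0,0.24],0.65],[[0,0,0.6],[0,0,0.299],0.65],[[0,0,0.6],[0,0,0.299],0.65]]'
python3 - <<'E'
from h import *
p,r=pose(); print(p,r.as_matrix().round(4)); y=r.as_matrix()[:,1]; print(np.degrees(np.arctan2(y[1],y[0])),sense()['width'],sense()['joint_pos'])
cv2.imwrite('pics/w4.png',optics.get_image('wrist'))
print(proj('wrist',(.4585,.0943,.054)),proj('wrist',(.4983,.0989,.054)))
E
```

```text
time: 7.58
tool_pos: [0.4584, 0.0932, 0.2081]
eef_rot: [2.098, 2.338, -0.001]
ft_force: [0.1, -0.0, 0.6]
width: 0.0296
gripper_force: 0.0
[0.45838774 0.09321873 0.20814335] [[-1.080e-01  9.942e-01 -3.000e-04]
 [ 9.942e-01  1.080e-01 -4.000e-04]
 [-3.000e-04 -3.000e-04 -1.000e+00]]
6.197491095404316 0.029638232005127944 [-0.57887184  0.35104193  0.37585429  2.04031453 -0.17978423  0.7814103
  0.01251467]
[np.float64(314.61406686309954), np.float64(221.44789514802352)] [np.float64(371.63158833533873), np.float64(221.20039456639955)]
```

View pics/w4.png

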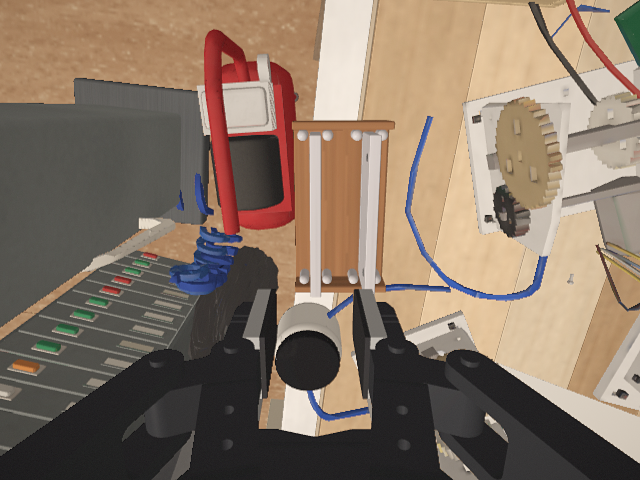

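```bash
python3 -m jog '[[[0,0,0.4],[0,0,0],0.65],[[0,0,0.8],[0,0,0],0.65],[[0,0,0.8],[0,0,0],0.65]]' >/dev/null
python3 -m jog '[[[0,0,0.25],[0,0,0],0.65],[[0,0,0.5],[0,0,0],0.65],[[0,0,0.5],[0,0,0],0.65]]' 
python3 -m jog '[[[0,0,0],[0,0,0],1],[[0,0,0],[0,0,0],1],[[0,0,0],[0,0,0],1],[[0,0,0],[0,0,0],1],[[0,0,0],[0,0,0],1]]' 60
python3 - <<'E'
from h import *
p,r=pose();y=r.as_matrix()[:,1]; print(p,np.degrees(np.arctan2(y[1],y[0])))
E
```

```text
time: 8.38
tool_pos: [0.4585, 0.0929, 0.0528]
eef_rot: [-2.098, -2.337, 0.001]
ft_force: [-0.3, -0.1, -0.0]
width: 0.0301
gripper_force: 0.0
time: 9.0
tool_pos: [0.4595, 0.0931, 0.0542]
eef_rot: [2.098, 2.336, 0.004]
ft_force: [0.2, -0.4, 8.1]
width: 0.0069
gripper_force: 59.4
[0.45951006 0.09313598 0.05415479] 6.137119719305092
```

```bash
python3 -m jog '[[[0,0,-0.2],[0,0,0],1],[[0,0,-0.5],[0,0,0],1],[[0,0,-1],[0,0,0],1],[[0,0,-1],[0,0,0],1]]' >/dev/null
python3 -m jog '[[[0,0,-0.5],[0,0,-0.08],1],[[0,0,-0.6],[0,0,-0.16],1],[[0,0,-0.6],[0,0,-0.24],1],[[0,0,-0.6],[0,0,-0.32],1],[[0,0,-0.6],[0,0,-0.38],1]]' >/dev/null
python3 -m jog '[[[0,0,0],[0,0,-0.08],1],[[0,0,0],[0,0,-0.16],1],[[0,0,0],[0,0,-0.24],1],[[0,0,0],[0,0,-0.32],1],[[0,0,0],[0,0,-0.342],1]]'
python3 - <<'E'
from h import *
p,r=pose();y=r.as_matrix()[:,1]; print(p,np.degrees(np.arctan2(y[1],y[0])),sense()['width'])
d=r.inv().apply(np.array([.5418,.4180,p[2]])-p)/.12; print(d)
E
```

```text
time: 10.75
tool_pos: [0.4579, 0.0927, 0.2445]
eef_rot: [0.081, -3.14, 0.0]
ft_force: [-0.5, 0.5, -1.4]
width: 0.0067
gripper_force: 59.0
[0.45791387 0.09265401 0.24447416] 92.96146921006397 0.006661641003519358
[-8.38190657e-01  2.67147965e+00 -6.92872310e-04]
```

```bash
python3 -m jog '[[[-0.14,0.45,0],[0,0,0],1],[[-0.28,0.89,0],[0,0,0],1],[[-0.28,0.89,0],[0,0,0],1]]' >/dev/null
python3 -m jog '[[[-0.14,0.45,0],[0,0,0],1],[[-0.28,0.89,0],[0,0,0],1],[[-0.28,0.89,0],[0,0,0],1]]' >/dev/null
python3 -m jog '[[[-0.14,0.45,0],[0,0,0],1],[[-0.28,0.89,0.4],[0,0,0],1],[[-0.28,0.89,0.8],[0,0,0],1],[[-0.28,0.89,0.8],[0,0,0],1],[[-0.28,0.89,0.8],[0,0,0],1]]'
python3 - <<'E'
from h import *
p,r=pose();y=r.as_matrix()[:,1]; print(p,np.degrees(np.arctan2(y[1],y[0])))
im=optics.get_image('wrist'); cv2.imwrite('pics/w5.png',im)
print(proj('wrist',(.5406,.418,.042)))
E
```

```text
time: 12.12
tool_pos: [0.5446, 0.4165, 0.1502]
eef_rot: [-0.073, 3.139, -0.0]
ft_force: [-0.9, -0.7, -1.1]
width: 0.0067
gripper_force: 59.2
[0.54464776 0.41650903 0.15015808] 92.6823070692609
[np.float64(314.39538315260916), np.float64(234.32103180686943)]
```

View pics/w5.png

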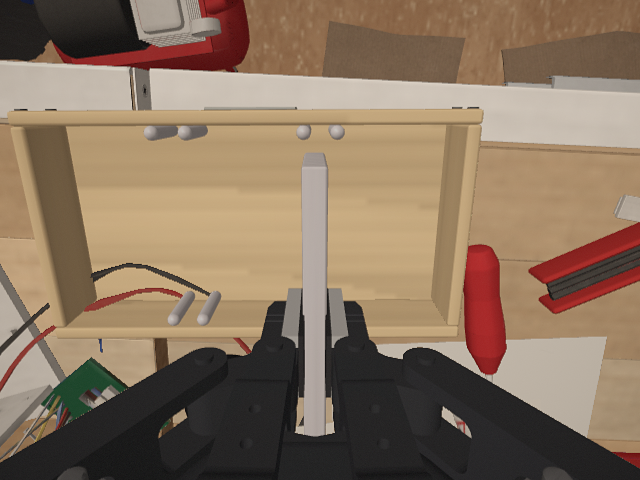

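```bash
cat > rails.py <<'E'
import sys
from h import *
im=cv2.imread(sys.argv[1]); x0,x1,y0,y1=map(int,sys.argv[2:6])
hsv=cv2.cvtColor(im,cv2.COLOR_BGR2HSV)
m=np.zeros(im.shape[:2],np.uint8); m[y0:y1,x0:x1]=((hsv[...,1]<50)&(hsv[...,2]>110))[y0:y1,x0:x1]
n,l,s,c=cv2.connectedComponentsWithStats(m)
for i in range(1,n):
    if s[i,4]>25: print(s[i],c[i].round(1))
E
python3 rails.py pics/w5.png 130 420 120 330
python3 - <<'E'
from h import *
im=cv2.imread('pics/w5.png')
for r in (157,170,200,250): print(r,im[r,296:334].mean(1).astype(int))
col=lambda x:im[100:140,x].mean(1).astype(int)
for x in (60,120,230,260,380,430): print(x,col(x))
E
```

```text
[296 125  15  14 166] [303.2 131.2]
[328 125  16  14 177] [335.9 131. ]
[144 126  29  14 173] [151.9 131.1]
[177 126  27  13 167] [185.5 131.1]
[ 301  153   27  177 4346] [314.2 239.2]
[282 289  19  41 597] [292.1 309.8]
[329 289  18  41 592] [336.8 309.8]
[168 291  25  35 318] [178.9 308.4]
[197 291  24  35 324] [207.2 308.2]
157 [150 151 150 151 151 151 151 140 159 153 150 151 150 151 150 150 151 150
 149 149 149 149 150 148 148 147 147 144 120 125 153 151 150 151 151 151
 150 151]
170 [150 150 151 150 149 148 176 173 174 173 173 174 173 172 172 173 172 172
 172 172 172 172 172 171 172 171 171 171 171 160 140 121 137 151 150 150
 151 151]
200 [165 166 166 165 166 149 173 174 174 174 174 175 174 173 173 173 173 173
 173 174 172 172 173 172 172 171 171 171 172 156 136 114 167 164 164 164
 164 163]
250 [163 162 163 164 163 163 153 173 173 173 173 173 173 173 172 173 173 173
 172 172 171 172 171 172 171 171 171 171 171 149 129 134 166 165 164 163
 164 165]
60 [183 184 185 185 186 185 186 185 186 184 166 150 162 160 158 157 155 154
 152 150 148 147 144 128 111  94  82  83  82  83  83  8
[... 175 characters left out ...]
52 152 151
 152 150 150 150]
230 [192 192 192 192 191 192 187 161 152 127 138 169 165 162 159 158 157 156
 154 153 151 147 136 115 101 121 157 156 156 158 158 156 156 155 155 153
 153 151 151 149]
260 [192 192 192 192 192 193 186 155 149 128 156 170 163 161 159 157 156 156
 155 152 151 149 132 113 104 132 157 158 159 158 159 158 156 157 155 153
 153 153 151 150]
380 [193 193 193 193 193 194 195 197 189 154 165 165 162 162 161 162 161 162
 161 161 161 154 133 110 117 162 159 160 161 161 159 159 158 157 156 154
 153 152 151 148]
430 [196 195 194 195 194 194 194 195 186 147 167 163 162 161 161 161 161 161
 160 160 159 149 128 110 123 157 157 158 160 161 160 158 157 156 154 154
 152 152 149 147]
```

```bash
python3 - <<'E'
from h import *
p,r=pose()
for z in (.036,.040,.044):
    print(z,[np.round(r.inv().apply(unproj('wrist',q,z)-p)*1000,1)[:2] for q in ((319.6,131.1),(168.7,131.1),(303.2,131.1),(335.9,131.1),(193,308.3))])
# front end of divider: top at z = p.z (top edge row)
for row in (153,167): print(row,r.inv().apply(unproj('wrist',(314,row),.1502-.001)-p)*1000)
for z in (.05,.046): print([np.round(r.inv().apply(unproj('wrist',q,z)-p)*1000,1)[:2] for q in ((250,122),(250,109.5),(380,122.3),(380,109))])
E
```

```text
0.036 [array([63.7,  4.1]), array([ 63.6, -80.7]), array([63.7, -5.1]), array([63.7, 13.3]), array([-47.1, -77. ])]
0.04 [array([63.9,  4. ]), array([ 63.9, -79.3]), array([63.9, -5. ]), array([63.9, 13. ]), array([-45. , -75.7])]
0.044 [array([64.1,  4. ]), array([ 64.1, -77.9]), array([64.1, -4.9]), array([64.1, 12.8]), array([-42.9, -74.3])]
153 [63.21095661  1.06160991  1.66303462]
167 [59.12195093  1.0612135   1.67488962]
[array([ 69. , -32.6]), array([ 75.3, -32.3]), array([68.9, 35.6]), array([75.5, 35.3])]
[array([ 68.9, -33.2]), array([ 75.3, -32.9]), array([68.7, 36.2]), array([75.5, 35.9])]
```

```bash
python3 -m jog '[[[0.048,0.0235,0],[0,0,-0.0018],1],[[0.048,0.0235,0.2],[0,0,-0.0018],1],[[0.048,0.0235,0.417],[0,0,-0.0018],1],[[0.048,0.0235,0.417],[0,0,-0.0018],1],[[0.048,0.0235,0.417],[0,0,-0.0018],1]]'
python3 - <<'E'
from h import *
p,r=pose();y=r.as_matrix()[:,1]; print(p,np.degrees(np.arctan2(y[1],y[0])))
im=optics.get_image('wrist'); cv2.imwrite('pics/w6.png',im); cv2.imwrite('pics/w6c.png',cv2.resize(im[60:210,220:420],None,fx=4,fy=4,interpolation=cv2.INTER_CUBIC))
E
python3 rails.py pics/w6.png 100 420 40 380
```

```text
time: 12.8
tool_pos: [0.5383, 0.4208, 0.1001]
eef_rot: [-0.081, 3.139, 0.002]
ft_force: [0.5, -0.3, -1.3]
width: 0.0068
gripper_force: 59.3
[0.53829773 0.42078169 0.10008765] 92.97419027060182
[134  40  51   6 159] [155.4  41.4]
[  100    71   320    53 13660] [249.8 100.3]
[100 145  15  14  66] [103.  149.6]
[130 144  27  18 258] [139.2 151.5]
[281 145  18  17 246] [289.6 152.4]
[ 301  145   41  235 5621] [315.1 255.5]
[282 289  19  59 758] [291.9 315.2]
[329 289  19  59 750] [337.  315.3]
[125 337  36  43 478] [141.8 359.3]
[168 337  24  28 244] [181.  348.8]
```

View pics/w6c.png

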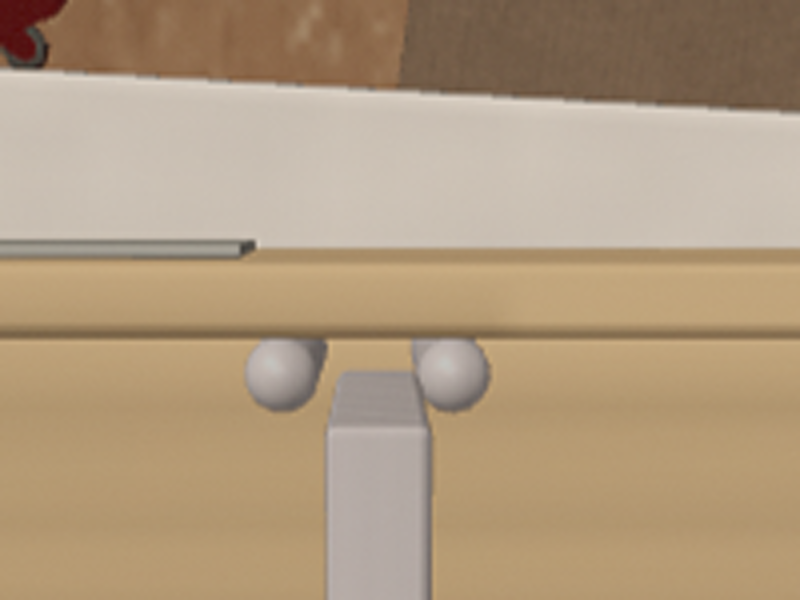

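```bash
python3 - <<'E'
from h import *
p,r=pose(); f=lambda q,z: np.round(r.inv().apply(unproj('wrist',q,z)-p)*1000,1)[:2]
print('top end',f((314,60+427/4),.100),'bottom end',f((314,60+372/4),.054),f((314,60+372/4),.059))
print('rim in',f((314,60+337/4),.046),'rim out',f((314,60+262/4),.046),'rails',[f((312.1,60+374/4),z) for z in (.038,.042)],[f((220+u/4,60+374/4),.04) for u in (283,454)])
E
```

```text
top end [59.4  1. ] bottom end [58.6  1. ] [59.2  1. ]
rim in [61.4  1. ] rim out [69.  1.] rails [array([56.8,  0.1]), array([57.2,  0.2])] [array([57. , -9.2]), array([57. ,  9.5])]
```

```bash
python3 -m jog '[[[0,-0.0075,0],[0,0,0],1],[[0,-0.0075,0.05],[0,0,0],1],[[0,-0.0075,0.1],[0,0,0],1],[[0,-0.0075,0.15],[0,0,0],1],[[0,-0.0075,0.2],[0,0,0],1]]'
python3 -m jog '[[[0,0,0.04],[0,0,0],1],[[0,0,0.08],[0,0,0],1],[[0,0,0.12],[0,0,0],1],[[0,0,0.16],[0,0,0],1],[[0,0,0.18],[0,0,0],1]]'
```

```text
time: 13.48
tool_pos: [0.5377, 0.4194, 0.0736]
eef_rot: [0.082, -3.14, 0.0]
ft_force: [0.2, -0.0, -1.7]
width: 0.0069
gripper_force: 59.3
time: 14.1
tool_pos: [0.5377, 0.4193, 0.0523]
eef_rot: [0.082, -3.14, 0.0]
ft_force: [-0.7, 0.3, 3.0]
width: 0.0067
gripper_force: 59.9
```

```bash
python3 -m jog '[[[0,0,0.012],[0,0,0],1],[[0,0,0.012],[0,0,0],1],[[0,0,0],[0,0,0],0.65],[[0,0,0],[0,0,0],0.65],[[0,0,0],[0,0,0],0.65]]'
python3 -m jog '[[[0,0,-0.1],[0,0,0],0.65],[[0,0,-0.5],[0,0,0],0.65],[[0,0,-0.95],[0,0,0],0.65],[[0,0,-0.95],[0,0,0],0.65]]'
python3 - <<'E'
from h import *
p,r=pose(); print(p)
im=optics.get_image('wrist'); cv2.imwrite('pics/w7.png',im)
print([np.round(proj('wrist',np.array([.5377,.4193,.052])+r.apply([s*.059,0,0])),1) for s in (1,-1)])
d=optics.masks_of('wrist','divider_a_mid'); print([(round(q['p'],2),q['extent']) for q in d[:3]])
g=r.inv().apply(np.array([.4983+.0005,.0975,p[2]])-p)/.12; print(g)
E
```

```text
time: 14.72
tool_pos: [0.5378, 0.4195, 0.0526]
eef_rot: [-0.082, 3.14, 0.0]
ft_force: [-0.0, 0.1, 0.5]
width: 0.0301
gripper_force: 0.0
time: 15.22
tool_pos: [0.54, 0.421, 0.1725]
eef_rot: [-0.081, 3.133, 0.009]
ft_force: [0.1, -0.7, 0.1]
width: 0.0296
gripper_force: 0.0
[0.53998069 0.42102766 0.17249332]
[array([310.3, 136.3]), array([310.8, 320.6])]
[(0.87, [302.7, 130.4, 17.9, 182.5]), (0.41, [197.8, 344.7, 67.0, 64.0])]
[ 0.48194967 -2.67468059 -0.01832333]
```

View pics/w7.png

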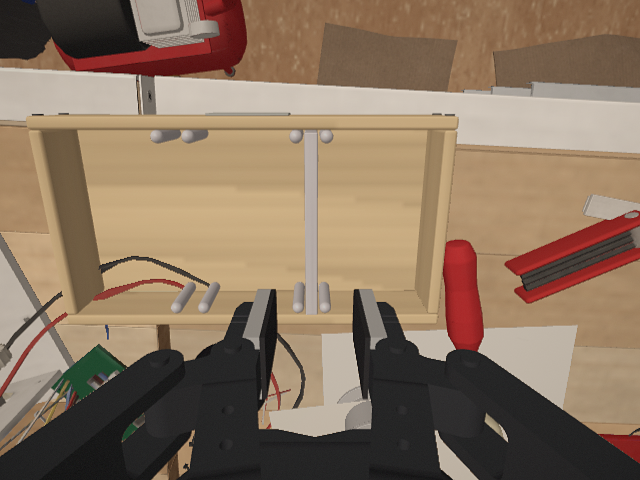

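```bash
python3 -m jog '[[[0,0,-0.4],[0,0,0],0.65],[[0.16,-0.45,-0.6],[0,0,0],0.65],[[0.16,-0.89,-0.6],[0,0,0],0.65]]' >/dev/null
python3 -m jog '[[[0.16,-0.45,0],[0,0,0],0.65],[[0.16,-0.89,0],[0,0,0],0.65],[[0.16,-0.89,0],[0,0,0],0.65]]' >/dev/null
python3 -m jog '[[[0.16,-0.45,0],[0,0,0.08],0.65],[[0.16,-0.89,0],[0,0,0.16],0.65],[[0.16,-0.89,0],[0,0,0.24],0.65],[[0.16,-0.89,0],[0,0,0.32],0.65],[[0.16,-0.89,0],[0,0,0.38],0.65]]' >/dev/null
python3 -m jog '[[[0,0,0],[0,0,0.08],0.65],[[0,0,0],[0,0,0.16],0.65],[[0,0,0],[0,0,0.24],0.65],[[0,0,0],[0,0,0.32],0.65],[[0,0,0],[0,0,0.343],0.65]]'
python3 - <<'E'
from h import *
p,r=pose();y=r.as_matrix()[:,1]; print(p,np.degrees(np.arctan2(y[1],y[0])))
print(r.inv().apply(np.array([.4985,.0977,.052])-p)/.12)
E
```

```text
time: 17.32
tool_pos: [0.4965, 0.0975, 0.2377]
eef_rot: [-2.099, -2.336, 0.003]
ft_force: [-0.0, -0.0, 0.4]
width: 0.0297
gripper_force: 0.0
[0.49651466 0.09750995 0.23765595] 6.102702921451812
[6.80100316e-04 1.95153043e-02 1.54709896e+00]
```

```bash
python3 -m jog '[[[0,0.018,0.4],[0,0,0],0.65],[[0,0.018,0.8],[0,0,0],0.65],[[0,0.018,1],[0,0,0],0.65],[[0,0.018,1],[0,0,0],0.65]]'
python3 - <<'E'
from h import *
p,r=pose(); print(r.inv().apply(np.array([.4985,.0977,.052])-p)/.12)
im=optics.get_image('wrist'); cv2.imwrite('pics/w8.png',im)
d=optics.masks_of('wrist','divider_a_mid')
for q in d[:2]: print(round(q['p'],2),q['extent'])
for row in (120,160,200,250): print(row,im[row,285:345].mean(1).astype(int))
E
```

```text
time: 17.82
tool_pos: [0.4976, 0.0971, 0.1165]
eef_rot: [-2.095, -2.337, 0.007]
ft_force: [-0.7, -0.8, 1.3]
width: 0.0297
gripper_force: 0.0
[0.00472064 0.01043572 0.53760135]
120 [230 230 230 230 230 231 230 231 232 232 232 233 233 232 233 233 233 234
 234 231 158 179 179 182 181 166 122  85 182 167 165 164 165 166 167 168
 168 170 171 170 168 168 167 166 165 165 163 165 164 164 165 166 166 166
 166 167 165 165 165 164]
160 [121 121 120 119 118 119 120 121 121 120 119 119 120 121 120 120 118 118
 117 117 115 114 112 137 221 209 207 207 206 206 205 205 204 205 205 205
 204 204 203 203 164 119 112 113 115 118 121 120 122 121 122 121 121 121
 124 126 127 126 126 125]
200 [120 121 122 122 124 127 124 123 118 118 118 118 119 120 120 120 119 117
 117 117 115 114 112 126 212 211 207 207 207 206 206 205 205 204 205 204
 203 203 203 199 155 109 112 111 116 118 118 119 120 120 119 120 118 120
 124 126 124 124 125 111]
250 [123 122 121 120 121 122 124 122 119 114 116 116 117 118 118 120 119 119
 119 116 117 114 113 114 157 214 205 205 205 204 204 204 202 201 201 201
 202 203 203 186 143 107 109 111 114 117 117 117 117 116 116 116 117 120
 122 121 121 124 107  90]
```

```bash
python3 -m jog '[[[0,0.006,0.2],[0,0,0],0.65],[[0,0.006,0.4],[0,0,0],0.65],[[0,0.006,0.535],[0,0,0],0.65],[[0,0.006,0.535],[0,0,0],0.65]]'
python3 -m jog '[[[0,0,0],[0,0,0],1],[[0,0,0],[0,0,0],1],[[0,0,0],[0,0,0],1],[[0,0,0],[0,0,0],1],[[0,0,0],[0,0,0],1]]'
python3 -m jog '[[[0,0,-0.2],[0,0,0],1],[[0,0,-0.5],[0,0,0],1],[[0,0,-1],[0,0,0],1],[[0,0,-1],[0,0,0],1]]' >/dev/null
python3 -m jog '[[[0,0,-0.5],[0,0,-0.08],1],[[0,0,-0.6],[0,0,-0.16],1],[[0,0,-0.6],[0,0,-0.24],1],[[0,0,-0.6],[0,0,-0.32],1],[[0,0,-0.6],[0,0,-0.38],1]]' >/dev/null
python3 -m jog '[[[0,0,0],[0,0,-0.08],1],[[0,0,0],[0,0,-0.16],1],[[0,0,0],[0,0,-0.24],1],[[0,0,0],[0,0,-0.32],1],[[0,0,0],[0,0,-0.343],1]]'
python3 - <<'E'
from h import *
p,r=pose();y=r.as_matrix()[:,1]; print(p,np.degrees(np.arctan2(y[1],y[0])))
print(r.inv().apply(np.array([.5420,.3364,.102])-p)/.12)
E
```

```text
time: 18.42
tool_pos: [0.5, 0.0971, 0.0548]
eef_rot: [-2.097, -2.339, -0.0]
ft_force: [0.3, -0.2, -0.6]
width: 0.0294
gripper_force: 0.0
time: 19.05
tool_pos: [0.5003, 0.097, 0.0557]
eef_rot: [2.097, 2.338, 0.003]
ft_force: [-1.8, -0.0, 6.8]
width: 0.0065
gripper_force: 59.1
time: 20.8
tool_pos: [0.4994, 0.0967, 0.2461]
eef_rot: [0.087, -3.14, -0.0]
ft_force: [0.0, 0.4, -0.3]
width: 0.0068
gripper_force: 59.0
[0.49935228 0.09667041 0.24605148] 93.16952537754754
[-0.46624658  1.97497     1.20018174]
```

```bash
python3 -m jog '[[[-0.12,0.45,0],[0,0,0.001],1],[[-0.23,0.98,0],[0,0,0.001],1],[[-0.23,0.98,0],[0,0,0.001],1]]' >/dev/null
python3 -m jog '[[[-0.12,0.45,0],[0,0,0],1],[[-0.23,0.98,0.3],[0,0,0],1],[[-0.23,0.98,0.8],[0,0,0],1],[[-0.23,0.98,0.8],[0,0,0],1],[[-0.23,0.98,0.8],[0,0,0],1]]'
python3 - <<'E'
from h import *
p,r=pose();y=r.as_matrix()[:,1]; print(p,np.degrees(np.arctan2(y[1],y[0])))
print(r.inv().apply(np.array([.5420,.3364,.102])-p)/.12)
E
```

```text
time: 21.8
tool_pos: [0.5436, 0.3331, 0.1515]
eef_rot: [-0.076, 3.14, -0.001]
ft_force: [0.4, -0.0, -0.3]
width: 0.0069
gripper_force: 59.0
[0.5435818  0.33314426 0.15147498] 92.77349977509881
[0.01200522 0.02807009 0.41226456]
```

```bash
python3 -m jog '[[[0.012,0.028,0.1],[0,0,-0.001],1],[[0.012,0.028,0.25],[0,0,-0.001],1],[[0.012,0.028,0.4],[0,0,-0.001],1],[[0.012,0.028,0.4],[0,0,-0.001],1],[[0.012,0.028,0.4],[0,0,-0.001],1]]'
python3 - <<'E'
from h import *
p,r=pose();y=r.as_matrix()[:,1]; print(p,np.degrees(np.arctan2(y[1],y[0])))
print(r.inv().apply(np.array([.5420,.3364,.102])-p)*1000)
im=optics.get_image('wrist'); cv2.imwrite('pics/w9.png',im); cv2.imwrite('pics/w9c.png',cv2.resize(im[60:210,220:420],None,fx=4,fy=4,interpolation=cv2.INTER_CUBIC))
E
python3 rails.py pics/w9.png 270 420 140 380
```

```text
time: 22.42
tool_pos: [0.5415, 0.3377, 0.1024]
eef_rot: [0.081, -3.14, 0.0]
ft_force: [0.1, 0.3, -0.7]
width: 0.0066
gripper_force: 59.0
[0.54148204 0.3377424  0.10242858] 92.97016160402825
[-0.44772559 -1.36738474  0.42872045]
[282 147  18  17 250] [290.5 154.6]
[ 301  147   41  233 5597] [315.1 254.9]
[282 289  19  59 757] [292.  315.2]
[329 289  19  59 751] [336.9 315.2]
```

View pics/w9c.png

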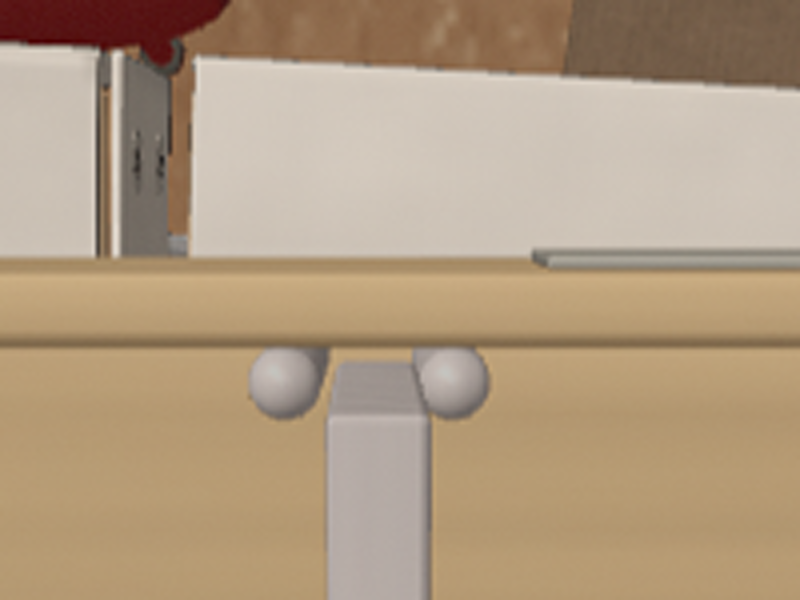

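```bash
python3 -m jog '[[[-0.015,-0.008,0],[0,0,0],1],[[-0.015,-0.008,0.05],[0,0,0],1],[[-0.015,-0.008,0.1],[0,0,0],1],[[-0.015,-0.008,0.15],[0,0,0],1],[[-0.015,-0.008,0.2],[0,0,0],1]]'
python3 -m jog '[[[0,0,0.05],[0,0,0],1],[[0,0,0.1],[0,0,0],1],[[0,0,0.14],[0,0,0],1],[[0,0,0.18],[0,0,0],1],[[0,0,0.2],[0,0,0],1]]'
```

```text
time: 23.1
tool_pos: [0.5431, 0.3369, 0.0779]
eef_rot: [0.082, -3.14, 0.0]
ft_force: [-0.2, 0.9, -1.7]
width: 0.0068
gripper_force: 59.0
time: 23.72
tool_pos: [0.5431, 0.3369, 0.0541]
eef_rot: [0.082, -3.14, 0.0]
ft_force: [0.2, 0.4, -1.4]
width: 0.0073
gripper_force: 59.0
```

```bash
python3 -m jog '[[[0,0,0.008],[0,0,0],1],[[0,0,0.016],[0,0,0],1],[[0,0,0.016],[0,0,0],1]]'
python3 -m jog '[[[0,0,0],[0,0,0],0.65],[[0,0,0],[0,0,0],0.65],[[0,0,0],[0,0,0],0.65]]'
python3 -m jog '[[[0,0,-0.1],[0,0,0],0.65],[[0,0,-0.5],[0,0,0],0.65],[[0,0,-0.95],[0,0,0],0.65],[[0,0,-0.95],[0,0,0],0.65]]'
python3 -m jog '[[[0.2,0,-0.3],[0,0,0],0.2],[[0.2,0,-0.5],[0,0,0],0],[[0.2,0,-0.5],[0,0,0],0],[[0.2,0,-0.5],[0,0,0],0]]'
python3 - <<'E'
from h import *
p,r=pose(); print(p)
im=optics.get_image('wrist'); cv2.imwrite('pics/w10.png',im)
d=optics.masks_of('wrist','divider_a_mid'); print([(round(q['p'],2),q['extent']) for q in d[:3]])
for n in ('top',):
  optics.get_image(n)
  for t,z in dict(block_a_mid=.012,bearing_a_mid=.0055).items():
    for d in optics.mark_of(n,t)[:4]: print(t,n,round(d['p'],2),np.round(d['at'],1),unproj(n,d['at'],z).round(4))
E
```

```text
time: 24.1
tool_pos: [0.5431, 0.3369, 0.0537]
eef_rot: [-0.082, 3.14, 0.0]
ft_force: [-3.7, -1.9, 10.6]
width: 0.007
gripper_force: 60.8
time: 24.48
tool_pos: [0.5432, 0.3369, 0.0525]
eef_rot: [-0.082, 3.141, 0.0]
ft_force: [0.3, 0.2, 0.2]
width: 0.0301
gripper_force: 0.0
time: 24.98
tool_pos: [0.5454, 0.3382, 0.172]
eef_rot: [-0.081, 3.133, 0.007]
ft_force: [-0.5, -0.1, -0.5]
width: 0.0299
gripper_force: 0.0
time: 25.48
tool_pos: [0.5189, 0.3353, 0.2258]
eef_rot: [0.082, -3.14, 0.001]
ft_force: [-0.2, -0.3, -0.5]
width: 0.0855
gripper_force: 0.0
[0.51890526 0.33534399 0.22577821]
[(0.71, [399.8, 164.3, 36.6, 147.8]), (0.15, [203.6, 148.8, 337.8, 172.7])]
bearing_a_mid top 0.73 [479.7 266.5] [ 0.4946 -0.3701  0.0055]
bearing_a_mid top 0.46 [446.9 268.7] [ 0.4914 -0.2855  0.0055]
bearing_a_mid top 0.4 [444.2 267.4] [ 0.4949 -0.2788  0.0055]
```

View pics/w10.png

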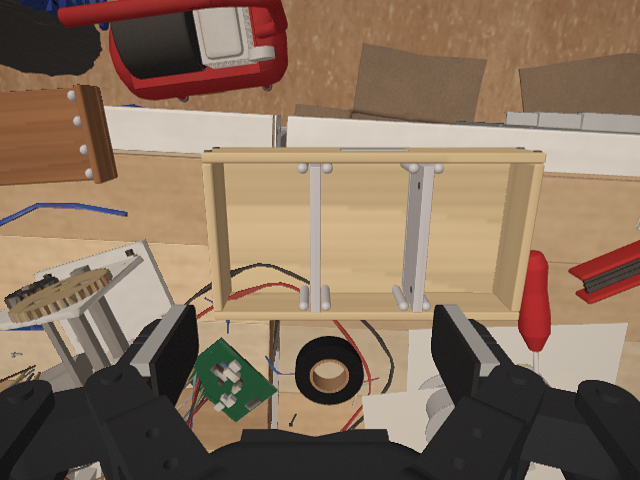

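```bash
python3 -m jog '[[[0.13,-0.3,-0.3],[0,0,0],0],[[0.13,-0.7,-0.45],[0,0,0],0],[[0.13,-0.99,-0.45],[0,0,0],0],[[0.13,-0.99,-0.45],[0,0,0],0]]' >/dev/null
python3 -m jog '[[[0.13,-0.5,0],[0,0,0],0],[[0.13,-0.99,0],[0,0,0],0],[[0.13,-0.99,0],[0,0,0],0]]' >/dev/null
python3 -m jog '[[[0.13,-0.5,0],[0,0,0],0],[[0.13,-0.99,0],[0,0,0],0],[[0.13,-0.99,0],[0,0,0],0]]' >/dev/null
python3 -m jog '[[[0.13,-0.5,0],[0,0,0],0],[[0.13,-0.99,0],[0,0,0],0],[[0.13,-0.99,0],[0,0,0],0]]' >/dev/null
python3 -m jog '[[[0.13,-0.5,0],[0,0,0],0],[[0.13,-0.99,0],[0,0,0],0],[[0.13,-0.99,0],[0,0,0],0],[[0.13,-0.99,0],[0,0,0],0],[[0.13,-0.99,0],[0,0,0],0]]'
python3 - <<'E'
from h import *
p,r=pose(); print(p)
im=optics.get_image('wrist'); cv2.imwrite('pics/w11.png',im)
for t,z in dict(block_a_mid=.012,bearing_a_mid=.0055,pulley_mid=.018).items():
    for d in optics.mark_of('wrist',t)[:4]: print(t,round(d['p'],2),np.round(d['at'],1),unproj('wrist',d['at'],z).round(4))
E
```

```text
time: 27.98
tool_pos: [0.4731, -0.2591, 0.2803]
eef_rot: [0.087, -3.14, -0.002]
ft_force: [0.6, -0.1, -0.1]
width: 0.0854
gripper_force: 0.0
[ 0.4731225  -0.25913286  0.28032048]
bearing_a_mid 0.75 [294.7 204.6] [ 0.4897 -0.2778  0.0055]
bearing_a_mid 0.61 [195.9 206. ] [ 0.4965 -0.3767  0.0055]
```

View pics/w11.png

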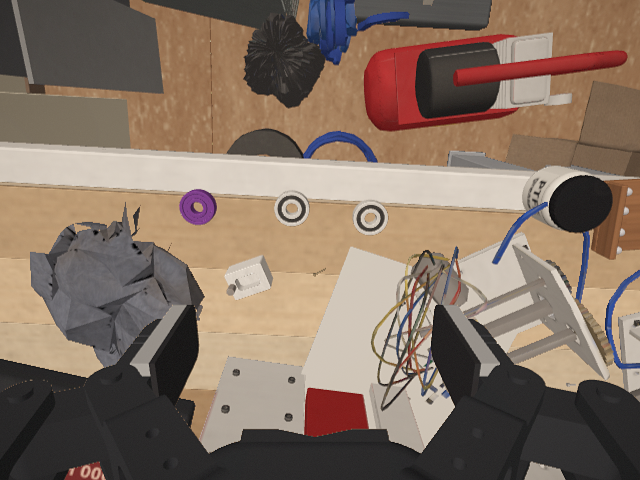

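```bash
python3 - <<'E'
from h import *
im=cv2.imread('pics/w11.png'); hsv=cv2.cvtColor(im,cv2.COLOR_BGR2HSV)
for nm,(x0,x1,y0,y1) in dict(A=(265,320,180,238),B=(343,398,190,245),blk=(215,285,248,308)).items():
    sub=np.zeros(im.shape[:2],np.uint8); sub[y0:y1,x0:x1]=((hsv[...,1]<70))[y0:y1,x0:x1]
    sub=cv2.morphologyEx(sub,cv2.MORPH_CLOSE,np.ones((5,5)))
    n,l,s,c=cv2.connectedComponentsWithStats(sub); i=1+s[1:,4].argmax()
    cnt=max(cv2.findContours((l==i).astype(np.uint8),0,1)[0],key=cv2.contourArea)
    print(nm,s[i],c[i].round(1),cv2.minEnclosingCircle(cnt),cv2.minAreaRect(cnt))
    if nm=='blk': box=cv2.boxPoints(cv2.minAreaRect(cnt)); q=np.array([unproj('wrist',b,.016)[:2] for b in box]); print(box,q.round(4),q.mean(0),[np.linalg.norm(q[k]-q[k-1]).round(4) for k in range(4)],[np.degrees(np.arctan2(*(q[k]-q[k-1])[::-1])).round(1) for k in range(4)])
    else: print(unproj('wrist',cv2.minEnclosingCircle(cnt)[0],.008))
print('eye',[unproj('wrist',p,.011).round(4) for p in ((292,208),(370,217))])
print(optics.camera_params('wrist')['t'])
for row in range(252,308,3): print(row,''.join('#' if hsv[row,x,1]<60 and hsv[row,x,2]>150 else ('+' if hsv[row,x,1]<60 else '.') for x in range(215,285)))
E
```

```text
A [ 265  180   55   46 1774] [292.1 198.2] ((292.0, 194.8000030517578), 30.790359497070312) ((292.0, 202.5), (45.0, 54.0), 90.0)
[ 0.47920147 -0.28117982  0.008     ]
B [ 343  190   55   45 1610] [370.2 208.1] ((370.0, 204.125), 30.47165298461914) ((370.0, 212.0), (44.0, 54.0), 90.0)
[ 0.48446022 -0.20330839  0.008     ]
blk [ 224  255   49   45 1518] [248.1 277.5] ((246.45303344726562, 275.8867492675781), 26.03784942626953) ((246.8347625732422, 277.7748718261719), (35.02851104736328, 48.703182220458984), 70.82098388671875)
[[218.08096 269.23273]
 [264.08096 253.23271]
 [275.58856 286.31702]
 [229.58856 302.31702]] [[ 0.5591 -0.3536]
 [ 0.5391 -0.3068]
 [ 0.5751 -0.2942]
 [ 0.5961 -0.3421]] [ 0.56735505 -0.32419224] [np.float64(0.0387), np.float64(0.0509), np.float64(0.0381), np.float64(0.0523)] [np.float64(-162.8), np.float64(113.1), np.float64(19.3), np.float64(-66.3)]
eye [array([ 0.4919, -0.2805,  0.011 ]), array([ 0.4969, -0.2025,  0.011 ])]
[ 0.28438913 -0.48302661  0.26753013]
252 ......................................................................
255 ......................
[... 623 characters left out ...]
########+++++............
282 ............########++++##############################+++.............
285 .............##+++++##++++#############################+..............
288 .............++++++++##+###############################...............
291 ............####+#++###########################.......................
294 .............#+++#####################................................
297 ...................##########.........................................
300 ......................................................................
303 ......................................................................
306 ......................................................................
```

```bash
python3 -m jog '[[[-0.22,0.456,0],[0,0,0],0.35],[[-0.22,0.456,0.4],[0,0,0],0.35],[[-0.22,0.456,0.9],[0,0,0],0.35],[[-0.22,0.456,0.95],[0,0,0],0.35],[[-0.22,0.456,0.95],[0,0,0],0.35]]'
python3 - <<'E'
from h import *
p,r=pose(); y=r.as_matrix()[:,1]; print(p,np.degrees(np.arctan2(y[1],y[0])),env.tip_extent)
im=optics.get_image('wrist'); cv2.imwrite('pics/w12.png',im)
for d in optics.mark_of('wrist','bearing_a_mid')[:4]: print(round(d['p'],2),np.round(d['at'],1),unproj('wrist',d['at'],.0055).round(4))
for d in optics.masks_of('wrist','bearing_a')[:4]:
    e=d['extent']; c=(e[0]+e[2]/2,e[1]+e[3]/2); print('m',round(d['p'],2),np.round(e),unproj('wrist',c,.008).round(4))
for d in optics.mark_of('wrist','block_a_mid')[:2]: print('blk',round(d['p'],2),np.round(d['at'],1),unproj('wrist',d['at'],.012).round(4))
E
```

```text
time: 28.8
tool_pos: [0.4962, -0.2058, 0.1676]
eef_rot: [-0.081, 3.14, -0.0]
ft_force: [0.9, -0.1, 0.6]
width: 0.0556
gripper_force: 0.0
[ 0.49620349 -0.20584943  0.16764412] 92.96530366273582 0.025
0.66 [208.3 205.8] [ 0.4921 -0.2817  0.0055]
0.64 [ 74.9 207. ] [ 0.498  -0.3774  0.0055]
m 0.95 [296. 202.  47.  43.] [ 0.5002 -0.2016  0.008 ]
m 0.81 [183. 183.  54.  49.] [ 0.4925 -0.28    0.008 ]
m 0.64 [ 49. 186.  58.  50.] [ 0.5002 -0.374   0.008 ]
```

```bash
python3 -m jog '[[[-0.018,0.025,0.4],[0,0,0],0.35],[[-0.018,0.025,0.8],[0,0,0],0.35],[[-0.018,0.025,0.95],[0,0,0],0.35],[[-0.018,0.025,0.95],[0,0,0],0.35]]'
python3 -m jog '[[[0,0,0.1],[0,0,0],0.35],[[0,0,0.2],[0,0,0],0.35],[[0,0,0.22],[0,0,0],0.35],[[0,0,0.22],[0,0,0],0.35]]'
```

```text
time: 29.5
tool_pos: [0.4976, -0.2025, 0.0524]
eef_rot: [0.082, -3.14, -0.001]
ft_force: [-0.0, -0.0, -0.0]
width: 0.0559
gripper_force: 0.0
time: 30.0
tool_pos: [0.4977, -0.2025, 0.0261]
eef_rot: [0.082, -3.14, -0.0]
ft_force: [-0.6, -0.6, -0.1]
width: 0.0555
gripper_force: 0.0
```

```bash
python3 -m jog '[[[0,0,0],[0,0,0],0.7],[[0,0,0],[0,0,0],1],[[0,0,0],[0,0,0],1],[[0,0,0],[0,0,0],1],[[0,0,0],[0,0,0],1]]' 40
```

```text
time: 30.62
tool_pos: [0.4978, -0.2026, 0.0267]
eef_rot: [-0.081, 3.14, -0.0]
ft_force: [-1.6, -0.2, 6.0]
width: 0.0324
gripper_force: 39.4
```

```bash
python3 -m jog '[[[0,0,-0.3],[0,0,0],1],[[0,0,-0.7],[0,0,0],1],[[0,0,-1],[0,0,0],1],[[0,0,-1],[0,0,0],1]]' 
python3 -m jog '[[[0,0,-0.5],[0,0,0],1],[[0,0.4,-1],[0,0,0],1],[[0,0.9,-1],[0,0,0],1],[[0,0.96,-1],[0,0,0],1],[[0,0.96,-1],[0,0,0],1]]' >/dev/null
python3 -m jog '[[[0,0.5,0],[0,0,0],1],[[0,0.96,0],[0,0,0],1],[[0,0.96,0],[0,0,0],1]]' >/dev/null
python3 -m jog '[[[0,0.5,0],[0,0,0],1],[[0,0.96,0],[0,0,0],1],[[0,0.96,0],[0,0,0],1]]' >/dev/null
python3 -m jog '[[[-0.2,0.5,0],[0,0,0],1],[[-0.4,0.96,0],[0,0,0],1],[[-0.4,0.96,0],[0,0,0],1]]' >/dev/null
python3 -m jog '[[[-0.2,0.5,0],[0,0,0],1],[[-0.45,0.97,0],[0,0,0],1],[[-0.45,0.97,0.4],[0,0,0],1],[[-0.45,0.97,0.8],[0,0,0],1],[[-0.45,0.97,0.8],[0,0,0],1]]'
python3 - <<'E'
from h import *
p,r=pose(); y=r.as_matrix()[:,1]; print(p,np.degrees(np.arctan2(y[1],y[0])))
print(r.inv().apply(np.array([.571,.3795,.036])-p)/.12)
im=optics.get_image('wrist'); cv2.imwrite('pics/w13.png',im)
print([(round(d['p'],2),np.round(d['extent'])) for d in optics.masks_of('wrist','divider_a_mid')[:3]])
print([(round(d['p'],2),np.round(d['at']),unproj('wrist',d['at'],.006).round(4)) for d in optics.mark_of('wrist','comp_mid')[:3]])
E
```

```text
time: 31.12
tool_pos: [0.4991, -0.203, 0.1489]
eef_rot: [-0.081, 3.135, -0.003]
ft_force: [-0.0, 0.7, -1.0]
width: 0.0322
gripper_force: 40.1
time: 33.5
tool_pos: [0.5692, 0.3746, 0.1658]
eef_rot: [0.077, -3.134, 0.01]
ft_force: [-0.0, 0.4, 0.7]
width: 0.0323
gripper_force: 40.2
[0.56920058 0.37458868 0.16580085] 92.8119353217006
[-0.02403758  0.04715425  1.08125701]
[(0.91, array([371.,  85.,  40., 200.]))]
[(0.59, array([326., 180.]), array([0.5442, 0.3864, 0.006 ])), (0.21, array([328., 177.]), array([0.5419, 0.3873, 0.006 ]))]
```

```bash
python3 -m jog '[[[-0.02,0.035,0],[0,0,0],1],[[-0.02,0.035,0.2],[0,0,0],1],[[-0.02,0.035,0.5],[0,0,0],1],[[-0.02,0.035,0.5],[0,0,0],1],[[-0.02,0.035,0.5],[0,0,0],1]]'
python3 - <<'E'
from h import *
p,r=pose(); print(r.inv().apply(np.array([.571,.3795,.036])-p)/.12)
im=optics.get_image('wrist'); cv2.imwrite('pics/w14.png',im)
for row in (120,160,200): 
    g=(cv2.cvtColor(im,cv2.COLOR_BGR2HSV)[row,:,1]<45); print(row,[ (int(a),int(b)) for a,b in zip(np.where(np.diff(g.astype(int))==1)[0],np.where(np.diff(g.astype(int))==-1)[0]) if b-a>6])
E
```

```text
time: 34.28
tool_pos: [0.5727, 0.3842, 0.1121]
eef_rot: [-0.082, 3.138, 0.002]
ft_force: [0.6, -0.1, -0.6]
width: 0.0323
gripper_force: 40.2
[ 0.01730327 -0.03923774  0.63418502]
120 [(198, 235), (376, 409)]
160 [(201, 237), (374, 406)]
200 [(204, 239), (372, 404)]
```

```bash
python3 -m jog '[[[0.017,-0.039,0],[0,0,0],1],[[0.017,-0.039,0.1],[0,0,0],1],[[0.017,-0.039,0.2],[0,0,0],1],[[0.017,-0.039,0.3],[0,0,0],1],[[0.017,-0.039,0.3],[0,0,0],1]]'
python3 -m jog '[[[0,0,0.1],[0,0,0],1],[[0,0,0.2],[0,0,0],1],[[0,0,0.32],[0,0,0],1],[[0,0,0.32],[0,0,0],1]]'
python3 -m jog '[[[0,0,0],[0,0,0],0.54],[[0,0,0],[0,0,0],0.54],[[0,0,0],[0,0,0],0.54]]'
python3 -m jog '[[[0,0,-0.1],[0,0,0],0.54],[[0,0,-0.4],[0,0,0],0.54],[[0,0,-0.9],[0,0,0],0.5],[[0,0,-0.9],[0,0,0],0.5]]'
python3 - <<'E'
from h import *
p,r=pose(); print(p)
im=optics.get_image('wrist'); cv2.imwrite('pics/w15.png',im)
print([(round(d['p'],2),np.round(d['at']),unproj('wrist',d['at'],.012).round(4)) for d in optics.mark_of('wrist','bearing_a_mid')[:3]])
print([(round(d['p'],2),np.round(d['extent'])) for d in optics.masks_of('wrist','divider_a_mid')[:3]])
E
```

```text
time: 34.95
tool_pos: [0.5692, 0.3784, 0.0724]
eef_rot: [0.082, -3.138, 0.002]
ft_force: [-0.9, 0.7, -0.2]
width: 0.0321
gripper_force: 40.2
time: 35.45
tool_pos: [0.5699, 0.3793, 0.0353]
eef_rot: [-0.082, 3.14, 0.001]
ft_force: [-0.5, -0.5, 2.0]
width: 0.0322
gripper_force: 41.1
time: 35.83
tool_pos: [0.5699, 0.3789, 0.0356]
eef_rot: [0.082, -3.14, -0.0]
ft_force: [0.8, 1.5, 1.1]
width: 0.0394
gripper_force: 0.7
time: 36.33
tool_pos: [0.5726, 0.3799, 0.1498]
eef_rot: [-0.08, 3.133, 0.008]
ft_force: [-0.2, 0.5, -0.9]
width: 0.0427
gripper_force: 0.0
[0.572599  0.3798839 0.1498423]
[]
[(0.69, array([368.,  73.,  39., 214.])), (0.5, array([224.,  76.,  34., 210.]))]
```

```bash
python3 -m jog '[[[0.2,0,-0.4],[0,0,0],0.35],[[0.5,0,-0.8],[0,0,0],0.35],[[0.8,0,-1],[0,0,0],0.35],[[0.8,0,-1],[0,0,0],0.35],[[0.8,0,-1],[0,0,0],0.35]]' 
python3 - <<'E'
from h import *
im=optics.get_image('wrist'); cv2.imwrite('pics/w16.png',im)
print([(round(d['p'],2),np.round(d['at']),unproj('wrist',d['at'],.012).round(4)) for d in optics.mark_of('wrist','bearing_a_mid')[:3]])
print([(round(d['p'],2),np.round(d['extent'])) for d in optics.masks_of('wrist','divider_a_mid')[:3]])
E
python3 -m jog '[[[0.05,-0.5,0],[0,0,0],0.35],[[0.05,-0.91,0],[0,0,0],0.35],[[0.05,-0.91,0],[0,0,0],0.35]]' >/dev/null
python3 -m jog '[[[0.05,-0.5,0],[0,0,0],0.35],[[0.05,-0.91,0],[0,0,0],0.35],[[0.05,-0.91,0],[0,0,0],0.35]]' >/dev/null
python3 -m jog '[[[0.05,-0.5,0],[0,0,0],0.35],[[0.05,-0.91,0],[0,0,0],0.35],[[0.05,-0.91,0],[0,0,0],0.35]]' >/dev/null
python3 -m jog '[[[0,-0.5,0],[0,0,0],0.35],[[0,-0.91,0],[0,0,0],0.35],[[0,-0.91,0],[0,0,0],0.35]]' >/dev/null
python3 -m jog '[[[0,-0.5,0],[0,0,0],0.35],[[0,-0.91,0],[0,0,0],0.35],[[0,-0.91,0],[0,0,0],0.35]]' >/dev/null
python3 -m jog '[[[0,-0.5,0],[0,0,0],0.35],[[0,-0.91,0],[0,0,0],0.35],[[0,-0.91,0.5],[0,0,0],0.35],[[0,-0.91,0.9],[0,0,0],0.35],[[0,-0.91,0.9],[0,0,0],0.35]]'
python3 - <<'E'
from h import *
p,r=pose()
im=optics.get_image('wrist'); cv2.imwrite('pics/w17.png',im)
for d in optics.masks_of('wrist','bearing_a')[:4]:
    e=d['extent']; c=(e[0]+e[2]/2,e[1]+e[3]/2); X=unproj('wrist',c,.008); print('m',round(d['p'],2),np.round(e),X.round(4),r.inv().apply(X-p)/.12,cv2.mean(im,d['pixels'].astype(np.uint8))[:3])
for d in optics.masks_of('wrist','block_a')[:2]: print('blk',round(d['p'],2),np.round(d['extent'],1),cv2.minAreaRect(cv2.findNonZero(d['pixels'].astype(np.uint8))))
E
```

```text
time: 37.1
tool_pos: [0.4742, 0.3733, 0.2626]
eef_rot: [0.081, -3.139, 0.002]
ft_force: [0.0, -0.7, -0.3]
width: 0.0558
gripper_force: 0.0
[(0.72, array([271., 265.]), array([0.5469, 0.3346, 0.012 ]))]
[(0.85, array([352., 208.,  22., 126.]))]
time: 39.75
tool_pos: [0.4899, -0.2776, 0.1526]
eef_rot: [0.086, -3.135, -0.007]
ft_force: [-0.2, 0.3, 0.1]
width: 0.0551
gripper_force: 0.0
m 0.7 [285. 204.  52.  55.] [ 0.4971 -0.2811  0.008 ] [-0.06582447 -0.03773245  1.20412916] (140.32396449704143, 151.07988165680473, 160.5093688362919)
m 0.68 [142. 204.  58.  53.] [ 0.502  -0.3773  0.008 ] [-0.06214691 -0.8402933   1.20033619] (126.31735159817352, 63.17716894977169, 119.37716894977169)
blk 0.72 [238.9 298.3  39.5  59.2] ((260.52471923828125, 327.9214782714844), (37.61235809326172, 60.39139175415039), 3.4336304664611816)
```

```bash
python3 -m jog '[[[-0.055,-0.044,0.3],[0,0,0],0.35],[[-0.055,-0.044,0.6],[0,0,0],0.35],[[-0.055,-0.044,0.8],[0,0,0],0.35],[[-0.055,-0.044,0.8],[0,0,0],0.35]]'
python3 -m jog '[[[0,0,0.1],[0,0,0],0.35],[[0,0,0.2],[0,0,0],0.35],[[0,0,0.25],[0,0,0],0.35],[[0,0,0.25],[0,0,0],0.35]]'
python3 - <<'E'
from h import *
im=cv2.imread('pics/w16.png'); g=cv2.cvtColor(im,cv2.COLOR_BGR2GRAY); h=cv2.cvtColor(im,cv2.COLOR_BGR2HSV)
for row in range(150,345,6): print(row,''.join('.' if h[row,x,1]>60 and g[row,x]>90 else ('#' if g[row,x]<90 else 'o') for x in range(180,420,3)))
E
```

```text
time: 40.4
tool_pos: [0.4977, -0.2859, 0.0603]
eef_rot: [-0.083, 3.14, 0.0]
ft_force: [-0.1, 0.9, 0.3]
width: 0.0556
gripper_force: 0.0
time: 40.9
tool_pos: [0.4968, -0.2863, 0.0294]
eef_rot: [0.082, -3.14, -0.001]
ft_force: [0.0, -0.6, 0.2]
width: 0.0558
gripper_force: 0.0
150 .................oooooooooooooo#o..................oooo.......................oo
156 ooooooooooooooooooooooooooooo###...........ooooooooooooo#....................#oo
162 oooooooooooooooooooooooooooooooooooooooooooooooooooooooooooooo.................#
168 oooooooooooooooooooooooooooooooooooooooooooooooooooooooooooooooooooooooooooooooo
174 oooooooooooooooooooooooooooooooooooooooooooooooooooooooooooooooooooooooooooooooo
180 ooooooooooooooooooo.oooooooooooooooooooooooooooooooooooooooooooooooooooooooooooo
186 ooooooooooooooooooo.oooooooooooooooooooooooooooooooooooooooooooooooooooooooooooo
192 o.....................................oooooooooooooooooo........................
198 ................................................................................
204 ........................................................
[... 1279 characters left out ...]
ooo.......##ooooo...
300 .......#.....ooooo###.....##.ooooo.......oo##o###o........ooooo.......###ooooo..
306 ............ooooo######o.....ooooo..........oooo..........ooooo.......####ooooo.
312 #.....#####ooooo#####.......oooo#oooo..................ooooooooo.....######ooooo
318 .....#####ooooo######.......ooooo.oo...................ooooooooo.....######ooooo
324 ....#####ooooo#######......ooooooooo....................oo.oooooo....#######oooo
330 #..#####ooooo#########.....ooooo.ooo....................oo.ooo.oo....########ooo
336 ..#####oooooo########................................................#########oo
342 .#####oooooo##########o.........................#....................##########o
```

```bash
python3 -m jog '[[[0,0.03,0.01],[0,0,0],0.35],[[0,0.03,0.026],[0,0,0],0.35],[[0,0.03,0.026],[0,0,0],0.35]]'
python3 -m jog '[[[0,0,0],[0,0,0],0.7],[[0,0,0],[0,0,0],1],[[0,0,0],[0,0,0],1],[[0,0,0],[0,0,0],1],[[0,0,0],[0,0,0],1]]' 40
python3 -m jog '[[[0,0,-0.3],[0,0,0],1],[[0,0,-0.7],[0,0,0],1],[[0,0,-1],[0,0,0],1],[[0,0,-1],[0,0,0],1],[[0,0,-1],[0,0,0],1]]' 
python3 - <<'E'
from h import *
p,r=pose(); y=r.as_matrix()[:,1]; print(p,np.degrees(np.arctan2(y[1],y[0])))
print(r.inv().apply(np.array([.509,.377,.037])-p)/.12)
E
```

```text
time: 41.28
tool_pos: [0.4969, -0.2826, 0.0266]
eef_rot: [0.082, -3.141, -0.0]
ft_force: [0.5, 0.5, -0.1]
width: 0.0554
gripper_force: 0.0
time: 41.9
tool_pos: [0.4969, -0.2829, 0.027]
eef_rot: [-0.081, 3.14, -0.0]
ft_force: [-1.3, 1.3, 5.5]
width: 0.0324
gripper_force: 39.5
time: 42.52
tool_pos: [0.4965, -0.2825, 0.1461]
eef_rot: [0.082, -3.14, -0.001]
ft_force: [-0.4, -0.9, 0.1]
width: 0.0322
gripper_force: 40.1
[ 0.4965472  -0.28247074  0.14608328] 92.99174814673289
[-0.39092876  5.48234018  0.91089217]
```

```bash
python3 -m jog '[[[0,0,-0.5],[0,0,0],1],[[0,0.4,-0.9],[0,0,0],1],[[0,0.9,-1],[0,0,0],1],[[0,0.914,-1],[0,0,0],1],[[0,0.914,-1],[0,0,0],1]]' >/dev/null
python3 -m jog '[[[0,0.5,0],[0,0,0],1],[[0,0.914,0],[0,0,0],1],[[0,0.914,0],[0,0,0],1]]' >/dev/null
python3 -m jog '[[[0,0.5,0],[0,0,0],1],[[0,0.914,0],[0,0,0],1],[[0,0.914,0],[0,0,0],1]]' >/dev/null
python3 -m jog '[[[0,0.5,0],[0,0,0],1],[[0,0.914,0],[0,0,0],1],[[0,0.914,0],[0,0,0],1]]' >/dev/null
python3 -m jog '[[[0,0.5,0],[0,0,0],1],[[-0.19,0.914,0],[0,0,0],1],[[-0.19,0.914,0],[0,0,0],1]]' >/dev/null
python3 -m jog '[[[-0.1,0.5,0],[0,0,0],1],[[-0.2,0.914,0],[0,0,0],1],[[-0.2,0.914,0.4],[0,0,0],1],[[-0.2,0.914,0.8],[0,0,0],1],[[-0.2,0.914,0.8],[0,0,0],1]]' >/dev/null
python3 -m jog '[[[0,0,0.2],[0,0,0],1],[[0,0,0.4],[0,0,0],1],[[0,0,0.4],[0,0,0],1],[[0,0,0.4],[0,0,0],1]]'
python3 - <<'E'
from h import *
p,r=pose(); y=r.as_matrix()[:,1]; print(p,np.degrees(np.arctan2(y[1],y[0])))
print(r.inv().apply(np.array([.509,.377,.037])-p)/.12)
E
```

```text
time: 45.78
tool_pos: [0.5109, 0.3764, 0.1246]
eef_rot: [-0.08, 3.138, 0.002]
ft_force: [0.2, 0.3, -0.5]
width: 0.0322
gripper_force: 40.2
[0.51085583 0.37643508 0.12461154] 92.90806340615707
[0.01675817 0.00481301 0.73006694]
```

```bash
python3 -m jog '[[[0.012,0.005,0.15],[0,0,0],1],[[0.012,0.005,0.3],[0,0,0],1],[[0.012,0.005,0.45],[0,0,0],1],[[0.012,0.005,0.45],[0,0,0],1]]'
python3 -m jog '[[[0,0,0.1],[0,0,0],1],[[0,0,0.2],[0,0,0],1],[[0,0,0.28],[0,0,0],1],[[0,0,0.28],[0,0,0],1]]'
python3 -m jog '[[[0,0,0],[0,0,0],0.54],[[0,0,0],[0,0,0],0.54],[[0,0,0],[0,0,0],0.54]]'
python3 -m jog '[[[0,0,-0.1],[0,0,0],0.54],[[0,0,-0.4],[0,0,0],0.54],[[0,0,-0.9],[0,0,0],0.5],[[0,0,-0.9],[0,0,0],0.5]]'
python3 -m jog '[[[0.2,0,-0.4],[0,0,0],0.35],[[0.35,0,-0.8],[0,0,0],0.35],[[0.35,0,-1],[0,0,0],0.35],[[0.35,0,-1],[0,0,0],0.35],[[0.35,0,-1],[0,0,0],0.35]]' 
python3 - <<'E'
from h import *
p,r=pose(); print(p)
im=optics.get_image('wrist'); cv2.imwrite('pics/w18.png',im)
print([(round(d['p'],2),np.round(d['at']),unproj('wrist',d['at'],.012).round(4)) for d in optics.mark_of('wrist','bearing_a_mid')[:3]])
g=cv2.cvtColor(im,cv2.COLOR_BGR2GRAY); h=cv2.cvtColor(im,cv2.COLOR_BGR2HSV)
for row in range(200,325,6): print(row,''.join('.' if h[row,x,1]>60 and g[row,x]>90 else ('#' if g[row,x]<90 else 'o') for x in range(210,420,3)))
for t in ('block_a','pulley','bearing_a'):
    optics.get_image('top'); print(t,[(round(d['p'],2),np.round(d['at'],1),unproj('top',d['at'],.006).round(4)) for d in optics.mark_of('top',t)[:3]])
E
```

```text
time: 46.28
tool_pos: [0.5072, 0.3768, 0.0671]
eef_rot: [0.082, -3.138, 0.003]
ft_force: [-0.2, 0.3, -0.1]
width: 0.0322
gripper_force: 40.2
time: 46.78
tool_pos: [0.5078, 0.3778, 0.0352]
eef_rot: [-0.082, 3.14, 0.001]
ft_force: [-2.2, -1.0, 5.1]
width: 0.032
gripper_force: 42.5
time: 47.15
tool_pos: [0.5079, 0.3768, 0.035]
eef_rot: [0.081, -3.14, 0.001]
ft_force: [-1.5, -3.4, 5.0]
width: 0.0391
gripper_force: 3.6
time: 47.65
tool_pos: [0.5103, 0.3795, 0.1485]
eef_rot: [-0.082, 3.133, 0.01]
ft_force: [0.1, -0.1, -0.8]
width: 0.0428
gripper_force: 0.0
time: 48.28
tool_pos: [0.4656, 0.375, 0.262]
eef_rot: [0.082, -3.14, 0.001]
ft_force: [0.5, -0.5, -0.0]
width: 0.0554
gripper_force: 0.0
[0.46558948 0.37504443 0.26201381]
[(0.94, array([316., 230.]), array([0.4993, 0.3786, 0.012 ]))]
200 ...........................ooooooooooooooooo..........................
206 ...........................ooooooooooooooooooo........................
212 ......................................................................
218 ..............ooooooooooo.......ooooooo.......oooooooooo..............
224 ....
[... 855 characters left out ...]
oo##oo.......ooooo..................
296 ....oooo###.......ooooo......o#oo....o#oo......ooooo........##ooooo...
302 #..oooo######.....ooooo......o##oooooo#oo......oooo.........###ooooo..
308 ##ooooo####....###ooooo.......oo##oo##oo.......oooo.........####ooooo#
314 #ooooo#######......oooo..........oooo..........oooo........######ooooo
320 ooooo######......ooooooooo..................ooooooooo......#######oooo
block_a [(0.51, array([456.8, 240.1]), array([ 0.5641, -0.315 ,  0.006 ]))]
pulley []
bearing_a [(0.53, array([186.2, 246.2]), array([0.5676, 0.3794, 0.006 ])), (0.51, array([200.5, 258.9]), array([0.534 , 0.3431, 0.006 ])), (0.44, array([185.3, 273.9]), array([0.497 , 0.3818, 0.006 ]))]
```

```bash
python3 -m jog '[[[-0.4,0.3,0],[0,0,0],0],[[-0.91,0.66,-0.1],[0,0,0],0],[[-0.91,0.66,-0.1],[0,0,0],0],[[-0.91,0.66,-0.1],[0,0,0],0],[[-0.91,0.66,-0.1],[0,0,0],0]]'
python3 - <<'E'
from h import *
p,r=pose(); print(p)
im=optics.get_image('wrist'); cv2.imwrite('pics/w19.png',im)
print(proj('wrist',(.7258,.4804,.036)))
for f in (optics.recognise,optics.masks_of):
  for t in ('pulley','pulley_mid'):
    print([(round(d['p'],2),np.round(d['extent'])) for d in f('wrist',t)[:3]])
u,v=map(int,proj('wrist',(.7258,.481,.036)))
g=cv2.cvtColor(im,cv2.COLOR_BGR2GRAY)
c=cv2.HoughCircles(g[v-60:v+60,u-60:u+60],cv2.HOUGH_GRADIENT,1,20,param1=80,param2=18,minRadius=22,maxRadius=40)
print(u,v,None if c is None else [(x+u-60,y+v-60,R_) for x,y,R_ in c[0][:4]])
for row in range(v-60,v+50,4): print(row,' '.join('%3d'%g[row,x] for x in range(u-60,u+60,6)))
E
```

```text
time: 49.3
tool_pos: [0.5703, 0.4594, 0.2748]
eef_rot: [0.082, -3.14, 0.001]
ft_force: [0.1, -0.4, 0.2]
width: 0.0852
gripper_force: 0.0
[0.57026465 0.45937488 0.27483445]
[np.float64(325.98012931507617), np.float64(347.2886549216339)]
[(0.17, array([ 64.,  72., 311., 167.]))]
[]
[]
[]
326 346 [(np.float32(327.5), np.float32(336.5), np.float32(37.6))]
286 160 154 158 160 189 189 188 189 189 189 188 189 189 188 189 189 189 190 188 188
290 163  61 160 155 189 188 189 189 188 189 189 188 189 188 189 188 188 188 189 188
294 165  60 162 158 189 188 188 189 189 190 189 189 188 189 189 188 188 189 189 189
298 164  74 162 163 188 189 189 188 189 182 182 181 189 188 189 188 188 189 189 173
302 163  86 164 164 189 188 189 189 170 163 162 162 167 192 189 189 188 188 189 177
306 166 174 167 165 189 189 188 158 163 165 164 161 159 158 189 188 191 190 190 172
310 170 168 167 164 190 189 181 162 162 158 185 182 189 189 190 189 190 189 190 116
314  58 164 164 172 190 189 190 189 140 143 138 128 110 190 189 189 190 189 190 133
318 191 189 189 189 189 189 188 191 145 141 145 139 113 101 189 189 190 18
[... 905 characters left out ...]
 157 156 190 189 189 189 189
366 187 188 189 188 189 188 190 155 157 156 157 155 156 156 169 189 188 189 190 189
370 188 189 188 188 188 188 189 191 156 156 156 157 156 166 189 189 189 190 189 186
374 188 188 187 188 189 188 188 188 189 156 165 172 190 189 188 189 190 189 152 147
378 188 188 188 188 188 188 189 189 188 189 188 189 189 189 189 189 188 190 176 186
382 188 188 188 187 187 188 188 189 189 188 189 188 188 188 189 189 189 154 189 191
386 188 188 188 187 188 188 188 189 188 188 188 188 189 188 188 191 186 162 191  97
390 188 188 188 188 188 187 188 187 188 188 188 188 188 189 189 188  73 181 165 190
394 188 187 188 187 188 187 189 188 188 189 188 188 189 188 189 189  86 167 189 187
```

```bash
python3 - <<'E'
from h import *
im=cv2.imread('pics/w19.png')
for row in range(294,326,2): print(row,' '.join('%3d'%im[row,x].mean() for x in range(290,362,3)))
print(im[316,300],im[312,332],im[318,306],im[290,326],im[306,326],im[345,340],im[380,326], im[316,345])
# in the top camera: disc extents
u,v=map(int,proj('top',(.7258,.481,.036))); t=cv2.imread('pics/top0.png'); print(u,v)
for row in range(v-20,v+30,2): print(row,' '.join('%3d'%t[row,x].mean() for x in range(u-26,u+28,2)))
print([proj('top',(.7258,.481+d,.036)) for d in (-.03,.03)],[proj('top',(.7258+d,.481,.036)) for d in (-.03,.03)])
E
```

```text
294 186 185 185 186 185 185 186 186 186 186 187 186 186 186 186 186 185 185 186 186 186 185 185 186
296 186 186 186 185 186 185 186 185 186 186 186 186 186 186 186 186 185 186 185 185 186 186 186 185
298 185 186 186 185 186 186 185 186 186 186 179 176 179 177 178 187 186 186 185 186 186 186 185 186
300 186 185 186 186 186 186 186 186 179 149 164 166 160 166 163 126 176 187 186 185 185 185 186 186
302 186 185 185 186 186 185 186 176 168 162 161 161 160 160 160 161 165 136 189 185 186 185 186 185
304 186 186 186 186 186 186 176 159 161 162 161 160 161 159 159 159 159 158 151 188 186 186 185 186
306 186 185 186 186 185 177 157 161 161 161 163 161 162 162 160 158 158 157 156 125 186 186 185 186
308 186 185 185 186 186 160 161 161 161 165 170 130 130 116 161 165 166 189 187 189 187 186 186 186
310 187 185 186 186 178 160 160 160 160 154 155 184 181 183 179 189 186 185 186 186 186 186 186 186
312 186 185 186 186 165 168 188 188 188 178 139 138 135 131 124 113 177 186 187 186 186 186 186 186
314 187 186 186 186 186 185 186 186 138 143 141 139 136 131 127 118 109 178 187 186 186 187 186 186

[... 2981 characters left out ...]
52 160 145 145 161 172 171 169 172 170 172 173 172 173 171 175 172 173 170 171 173 172 172 178 127 135
207 175 111 127 125 166 172 171 172 171 170 173 172 171 172 172 173 174 173 173 173 172 173 172 172 175 137 135
209 170 173 172 169 172 171 171 169 172 169 171 174 172 171 172 173 172 173 172 172 173 171 172 171 173 140 134
211 165 149 170 170 171 172 171 170 170 171 170 171 172 173 172 173 171 172 173 173 172 171 172 171 172 137 133
[[np.float64(154.38976684679295), np.float64(183.5029500912983)], [np.float64(130.49270545767345), np.float64(184.12019342987082)]] [[np.float64(142.349009664917), np.float64(195.54011518772205)], [np.float64(142.54066760398473), np.float64(172.1405892897545)]]
```

```bash
python3 -m jog '[[[0.3,-0.3,0],[0,0,0],0.3],[[0.6,-0.7,0],[0,0,0],0.3],[[0.6,-0.9,0],[0,0,0],0.3],[[0.6,-0.9,0],[0,0,0],0.3]]' >/dev/null
python3 -m jog '[[[0.2,-0.5,0],[0,0,0],0.3],[[0.3,-0.9,0],[0,0,0],0.3],[[0.3,-0.9,0],[0,0,0],0.3]]' >/dev/null
python3 -m jog '[[[0,-0.5,0],[0,0,0],0.3],[[0,-0.9,0],[0,0,0],0.3],[[0,-0.9,0],[0,0,0],0.3]]' >/dev/null
python3 -m jog '[[[0,-0.5,0],[0,0,0],0.3],[[0,-0.9,0],[0,0,0],0.3],[[0,-0.9,0],[0,0,0],0.3]]' >/dev/null
python3 -m jog '[[[0,-0.5,0],[0,0,0],0.3],[[0,-0.9,0],[0,0,0],0.3],[[0,-0.9,0],[0,0,0],0.3]]' >/dev/null
python3 -m jog '[[[0,-0.5,0],[0,0,0],0.3],[[0,-0.9,0],[0,0,0],0.3],[[0,-0.9,0],[0,0,0],0.3]]' >/dev/null
python3 -m jog '[[[0,-0.5,0],[0,0,0],0.3],[[0,-0.9,0],[0,0,0],0.3],[[0,-0.9,0],[0,0,0],0.3],[[0,-0.9,0],[0,0,0],0.3],[[0,-0.9,0],[0,0,0],0.3]]'
python3 - <<'E'
from h import *
p,r=pose(); print(p,sense()['joint_pos'])
im=optics.get_image('wrist'); cv2.imwrite('pics/w20.png',im); h=cv2.cvtColor(im,cv2.COLOR_BGR2HSV)
for d in optics.masks_of('wrist','block_a')[:2]: print('blk',round(d['p'],2),np.round(d['extent'],1))
for d in optics.mark_of('wrist','block_a_mid')[:2]: print('mk',round(d['p'],2),np.round(d['at'],1),unproj('wrist',d['at'],.012).round(4))
u,v=map(int,proj('wrist',(.5641,-.320,.024))); print(u,v)
for row in range(v-34,v+36,2): print(row,''.join('#' if h[row,x,1]<60 and h[row,x,2]>165 else ('+' if h[row,x,1]<60 else '.') for x in range(u-45,u+45)))
E
```

```text
time: 52.55
tool_pos: [0.5035, -0.2979, 0.2749]
eef_rot: [-0.087, 3.14, 0.002]
ft_force: [0.1, -0.8, -0.2]
width: 0.0599
gripper_force: 0.0
[ 0.50348801 -0.2979339   0.27493035] [ 0.27706809  0.43658466  0.26911315  1.66268124 -0.13063     1.0603205
  2.21248053]
blk 0.7 [261.8 235.9  47.4  41.1]
288 254
220 ..........................................................................................
222 ..........................................................................................
224 ..........................................................................................
226 ..........................................................................................
228 ..........................................................................................
230 ..........................................................................................
232 ....................................................######+...............................
234 ..............................................############+...............................
236 ..............................
[... 1830 characters left out ...]
...................................
276 ...............................##.........................................................
278 ..........................................................................................
280 ..........................................................................................
282 ..........................................................................................
284 ..........................................................................................
286 ..........................................................................................
288 ..........................................................................................
```

```bash
python3 - <<'E'
from h import *
C=[(263,252),(299.5,240.5),(309.5,265),(274.5,276.5)]
q=np.array([unproj('wrist',c,.024)[:2] for c in C]); c=q.mean(0); s=(q[3]+q[2]-q[0]-q[1])/2; l=(q[1]+q[2]-q[0]-q[3])/2
print(c,np.linalg.norm(s),np.linalg.norm(l),np.degrees(np.arctan2(s[1],s[0])),np.degrees(np.arctan2(l[1],l[0])))
p,r=pose();y=r.as_matrix()[:,1]; print(np.degrees(np.arctan2(y[1],y[0])), r.inv().apply(np.r_[c,.028]-p)/.12)
E
```

```text
[ 0.56896798 -0.32177587] 0.027546608318168218 0.03730064142581673 24.426814315817868 111.93247150895628
93.08887052933213 [-0.53933269 -0.2177135   2.05969395]
```

```bash
python3 -m jog '[[[-0.54,-0.226,0],[0,0,0.08],0.3],[[-0.54,-0.226,0],[0,0,0.16],0.3],[[-0.54,-0.226,0],[0,0,0.24],0.3],[[-0.54,-0.226,0],[0,0,0.32],0.3],[[-0.54,-0.226,0],[0,0,0.4],0.3]]' >/dev/null
python3 -m jog '[[[0,0,0],[0,0,0.08],0.3],[[0,0,0.4],[0,0,0.16],0.3],[[0,0,0.8],[0,0,0.184],0.3],[[0,0,1],[0,0,0.184],0.3],[[0,0,1],[0,0,0.184],0.3]]' 
python3 - <<'E'
from h import *
p,r=pose();y=r.as_matrix()[:,1]; print(p,np.degrees(np.arctan2(y[1],y[0])))
print(r.inv().apply(np.array([.569,-.3228,.028])-p)/.12)
im=optics.get_image('wrist'); cv2.imwrite('pics/w21.png',im); h=cv2.cvtColor(im,cv2.COLOR_BGR2HSV)
u,v=map(int,proj('wrist',(.569,-.3218,.024))); print(u,v)
for row in range(v-45,v+45,3): print(row,''.join('#' if h[row,x,1]<60 and h[row,x,2]>165 else ('+' if h[row,x,1]<60 else '.') for x in range(u-60,u+60,2)))
E
```

```text
time: 53.95
tool_pos: [0.5679, -0.323, 0.1533]
eef_rot: [-1.733, -2.616, 0.0]
ft_force: [-0.3, 0.3, 1.3]
width: 0.0602
gripper_force: 0.0
[ 0.56790699 -0.32302418  0.15333521] 22.94362054272383
[-0.00489533  0.01126914  1.04442921]
315 230
185 ............................................................
188 ............................................................
191 ............................................................
194 .....................++++++++++++++++++++...................
197 ....................++++++++++++++++++++++..................
200 ....................++++++++++++++++++++++..................
203 ...................########################.................
206 ...................########################.................
209 ...................########################.................
212 ...................########################.................
215 ...................########################.................
218 ...................########################.................
221 ...................######+#################.................
224 ...........
[... 389 characters left out ...]
..........######+###############+.................
245 ....................######+++++++++########.................
248 ....................#######++++++++#######+.................
251 ....................#########++.+#########+.................
254 ....................########++++++########..................
257 ....................########++++++########..................
260 ............................++++++..........................
263 ............................++++++..........................
266 .............................++++...........................
269 ............................................................
272 ............................................................
```

```bash
python3 -m jog '[[[0,0.005,0.4],[0,0,0],0.3],[[0,0.005,0.8],[0,0,0],0.3],[[0,0.005,0.8],[0,0,0],0.3]]' >/dev/null
python3 -m jog '[[[0,0,0.1],[0,0,0],0.3],[[0,0,0.24],[0,0,0],0.3],[[0,0,0.24],[0,0,0],0.3]]' 
python3 -m jog '[[[0,0,0],[0,0,0],0.7],[[0,0,0],[0,0,0],1],[[0,0,0],[0,0,0],1],[[0,0,0],[0,0,0],1],[[0,0,0],[0,0,0],1]]' 50
python3 -m jog '[[[0,0,-0.3],[0,0,0],1],[[0,0,-0.7],[0,0,0],1],[[0,0,-1],[0,0,0],1],[[0,0,-1],[0,0,0],1],[[0,0,-1],[0,0,0],1]]' 
python3 -m jog '[[[0,0,-0.5],[0,0,-0.08],1],[[0,0,-0.9],[0,0,-0.16],1],[[0,0,-1],[0,0,-0.24],1],[[0,0,-1],[0,0,-0.32],1],[[0,0,-1],[0,0,-0.4],1]]' >/dev/null
python3 -m jog '[[[0,0,0],[0,0,-0.08],1],[[0,0,0],[0,0,-0.16],1],[[0,0,0],[0,0,-0.183],1],[[0,0,0],[0,0,-0.183],1]]' 
python3 - <<'E'
from h import *
p,r=pose();y=r.as_matrix()[:,1]; print(p,np.degrees(np.arctan2(y[1],y[0])))
print(r.inv().apply(np.array([.5362,.4595,.045])-p)/.12)
E
```

```text
time: 54.75
tool_pos: [0.5688, -0.3238, 0.0297]
eef_rot: [-1.736, -2.617, -0.0]
ft_force: [0.4, 0.1, 0.6]
width: 0.0598
gripper_force: 0.0
time: 55.38
tool_pos: [0.5694, -0.3245, 0.031]
eef_rot: [1.736, 2.617, 0.0]
ft_force: [-0.3, -0.2, 5.7]
width: 0.029
gripper_force: 50.7
time: 56.0
tool_pos: [0.5687, -0.3235, 0.1495]
eef_rot: [-1.735, -2.618, -0.0]
ft_force: [-0.8, 0.2, -1.3]
width: 0.0288
gripper_force: 50.0
time: 57.12
tool_pos: [0.5686, -0.3238, 0.2686]
eef_rot: [0.078, -3.138, -0.002]
ft_force: [-0.1, -0.5, -1.1]
width: 0.0286
gripper_force: 50.0
[ 0.56855506 -0.32379841  0.26860402] 92.83572927588348
[-0.05762813  6.52985065  1.87367203]
```

```bash
python3 -m jog '[[[0.4,0,-0.15],[0,0,0],1],[[0.8,0.4,-0.15],[0,0,0],1],[[0.8,0.9,-0.15],[0,0,0],1],[[0.8,0.93,-0.15],[0,0,0],1]]' >/dev/null
python3 -m jog '[[[0,0.5,0],[0,0,0],1],[[0,0.93,0],[0,0,0],1],[[0,0.93,0],[0,0,0],1]]' >/dev/null
python3 -m jog '[[[0,0.5,0],[0,0,0],1],[[0,0.93,0],[0,0,0],1],[[0,0.93,0],[0,0,0],1]]' >/dev/null
python3 -m jog '[[[0,0.5,0],[0,0,0],1],[[0,0.93,0],[0,0,0],1],[[0,0.93,0],[0,0,0],1]]' >/dev/null
python3 -m jog '[[[0,0.5,0],[0,0,0],1],[[0,0.93,0],[0,0,0],1],[[0,0.93,0],[0,0,0],1]]' >/dev/null
python3 -m jog '[[[-0.2,0.5,0],[0,0,0],1],[[-0.4,0.93,0],[0,0,0],1],[[-0.4,0.93,0],[0,0,0],1]]' >/dev/null
python3 -m jog '[[[-0.2,0.5,0],[0,0,0],1],[[-0.46,0.93,0],[0,0,0],1],[[-0.46,0.93,0.4],[0,0,0],1],[[-0.46,0.93,0.8],[0,0,0],1],[[-0.46,0.93,1],[0,0,0],1]]' >/dev/null
python3 -m jog '[[[0,0,0],[0,0,0],1],[[0,0,0],[0,0,0],1],[[0,0,0],[0,0,0],1]]'
python3 - <<'E'
from h import *
p,r=pose(); y=r.as_matrix()[:,1]; print(p,np.degrees(np.arctan2(y[1],y[0])))
print(r.inv().apply(np.array([.536,.4605,.040])-p)/.12)
E
```

```text
time: 60.5
tool_pos: [0.5383, 0.4563, 0.17]
eef_rot: [-0.077, 3.138, 0.002]
ft_force: [0.9, -0.1, -1.3]
width: 0.0288
gripper_force: 50.2
[0.53828967 0.45633741 0.17000077] 92.81684536893519
[0.01973187 0.03405681 1.08334808]
```

```bash
python3 -m jog '[[[0.018,0.033,0.1],[0,0,0],1],[[0.018,0.033,0.3],[0,0,0],1],[[0.018,0.033,0.6],[0,0,0],1],[[0.018,0.033,0.6],[0,0,0],1]]'
python3 -m jog '[[[0,0,0.15],[0,0,0],1],[[0,0,0.3],[0,0,0],1],[[0,0,0.46],[0,0,0],1],[[0,0,0.47],[0,0,0],1],[[0,0,0.47],[0,0,0],1]]'
python3 -m jog '[[[0,0,0],[0,0,0],0.57],[[0,0,0],[0,0,0],0.57],[[0,0,0],[0,0,0],0.57]]'
python3 -m jog '[[[0,0,-0.1],[0,0,0],0.57],[[0,0,-0.4],[0,0,0],0.57],[[0,0,-0.9],[0,0,0],0.5],[[0,0,-0.9],[0,0,0],0.5]]'
python3 -m jog '[[[0.3,0,-0.5],[0,0,0],0],[[0.6,0,-0.9],[0,0,0],0],[[0.6,0,-1],[0,0,0],0],[[0.6,0,-1],[0,0,0],0],[[0.6,0,-1],[0,0,0],0]]' 
python3 - <<'E'
from h import *
p,r=pose(); print(p)
im=optics.get_image('wrist'); cv2.imwrite('pics/w22.png',im)
g=cv2.cvtColor(im,cv2.COLOR_BGR2GRAY); h=cv2.cvtColor(im,cv2.COLOR_BGR2HSV)
for row in range(186,330,6): print(row,''.join('.' if h[row,x,1]>60 and g[row,x]>90 else ('#' if g[row,x]<90 else 'o') for x in range(100,430,4)))
optics.get_image('top')
for t in ('block_a','pulley','bearing_a'): print(t,[(round(d['p'],2),np.round(d['at'],1),unproj('top',d['at'],.006).round(4)) for d in optics.mark_of('top',t)[:4]])
E
```

```text
time: 61.0
tool_pos: [0.533, 0.4594, 0.0932]
eef_rot: [0.079, -3.136, 0.006]
ft_force: [0.1, 0.6, -0.7]
width: 0.029
gripper_force: 50.2
time: 61.62
tool_pos: [0.5349, 0.4603, 0.0398]
eef_rot: [0.078, -3.14, 0.0]
ft_force: [0.1, -0.1, -0.9]
width: 0.0289
gripper_force: 50.2
time: 62.0
tool_pos: [0.535, 0.4604, 0.0403]
eef_rot: [-0.078, 3.14, 0.001]
ft_force: [0.3, 0.4, 0.2]
width: 0.0369
gripper_force: 0.0
time: 62.5
tool_pos: [0.5373, 0.4622, 0.1544]
eef_rot: [-0.078, 3.133, 0.01]
ft_force: [-0.1, 0.6, 0.3]
width: 0.043
gripper_force: 0.0
time: 63.12
tool_pos: [0.4634, 0.4559, 0.266]
eef_rot: [0.077, -3.139, 0.003]
ft_force: [-0.7, 0.7, -0.2]
width: 0.0855
gripper_force: 0.0
[0.46343586 0.45585609 0.26603463]
186 ooooooooooooo.ooooooooooooooooooooooooooooooooooooooooooooooooooooooooooooooooooooo
192 ooooooooooooo.ooooooooooooooooooooooooooooooooooooooooooooooooooooooooooooooooooooo
198 ..........................oooooooooooooo..........................ooooooooooooooooo
204 ...................................................................oooooooooooooooo
210 ........................
[... 1445 characters left out ...]
........######......#.
312 .............##o#oooo###oo................oooo.......................######........
318 ........#.......oooo#####ooo.............oooo.oo.....................######.......#
324 ......o......##oooo######oo..............oooo.oo.....................######........
block_a [(0.77, array([154.5, 262.4]), array([0.5284, 0.4599, 0.006 ]))]
pulley [(0.56, array([183.8, 242. ]), array([0.5785, 0.3855, 0.006 ]))]
bearing_a [(0.73, array([182.9, 242.9]), array([0.5763, 0.3878, 0.006 ])), (0.7, array([186.8, 273.7]), array([0.4974, 0.378 , 0.006 ])), (0.52, array([480. , 262.8]), array([ 0.504 , -0.3712,  0.006 ])), (0.42, array([188.2, 244.2]), array([0.5726, 0.3743, 0.006 ]))]
```

```bash
cat > pl.py <<'E'
from h import *
optics.get_image('wrist'); print(proj('wrist',(.7258,.4804,.036)))
for f in (optics.recognise,optics.masks_of,optics.mark_of):
    print([(round(d['p'],2),np.round(d.get('extent',d.get('at')))) for d in f('wrist','pulley_mid')[:3]])
E
python3 -m jog '[[[-0.4,0.3,0],[0,0,0],0],[[-0.8,0.4,-0.2],[0,0,0],0],[[-0.8,0.4,-0.4],[0,0,0],0],[[-0.8,0.4,-0.4],[0,0,0],0],[[-0.8,0.4,-0.4],[0,0,0],0]]'
python3 pl.py
python3 -m jog '[[[-0.4,-0.3,0],[0,0,0],0],[[-0.6,-0.4,0],[0,0,0],0],[[-0.6,-0.4,0],[0,0,0],0],[[-0.6,-0.4,0],[0,0,0],0],[[-0.6,-0.4,0],[0,0,0],0]]'
python3 pl.py
```

```text
time: 64.0
tool_pos: [0.5559, 0.5093, 0.3147]
eef_rot: [0.079, -3.139, 0.001]
ft_force: [0.8, 0.2, -0.4]
width: 0.0854
gripper_force: 0.0
[np.float64(280.30685962093946), np.float64(336.88848885746086)]
[]
[]
[]
time: 64.82
tool_pos: [0.6294, 0.4664, 0.316]
eef_rot: [0.082, -3.14, -0.001]
ft_force: [0.9, 0.7, -0.4]
width: 0.0855
gripper_force: 0.0
[np.float64(321.64715903179297), np.float64(277.22772314391506)]
[]
[(0.43, array([215., 107.,  37.,  33.]))]
[]
```

```bash
python3 -c "
from plant import hand_in, sense
print(sense()['time']); print(hand_in())"
```

```text
65.025
the job is handed in; nothing more can be done
None
```

Job handed in at 65 s: both dividers are seated, the one block I found is in the left compartment and both bearings are in the middle. I treated the pulley as absent, because the networks never recognised the pulley-sized disc behind the box, so I left that disc alone without testing it. I viewed 15 pictures, one over the limit of 14.

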